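# Set the bench roller and load its ramp with press moulds

## Robot

A 6-joint arm with a two-finger parallel gripper is mounted at the origin on the work surface. World frame = base frame: x ahead of the robot, y to its left, z up, the work surface at z = 0. Lengths are in mm, angles in rad, forces in N, time in s.
With the tool pointing down it reaches from about 350 to 875 mm from the base axis. Payload 4.2 kg.
Tool frame: the origin (TCP) lies midway between the tips of the shut fingers; the grasp point (between the pads) lies 19 mm behind it; z points along the fingers, y is the direction in which the jaws open and shut (so a half turn about z gives the same grasp; the last joint's range is limited). The gripper opens to 85 mm and grips with 20 to 120 N. Pads are 22 mm wide; open, the fingers measure 114 mm over their backs; the gripper's body (76 mm by 85 mm) begins 54 mm behind the grasp point. The pads swing forward as they close: fully open they stand 13 mm farther back than shut.
Start: joints at [-0.918, 0.385, 0.008, 0, -1.194, -0.259], TCP at [239.826, -577.133, 231.312] pointing down, gripper open.
Joint ranges: [-3.14, 3.14], [-1.21, 2.06], [-1.07, 1.41], [-3.16, 2.05], [-2.99, -0.16], [-3.1, 3.1]. Speed limits (rad/s): [2.79, 2.79, 3.14, 3.14, 3.14, 3.14].

## Interface

Orientations are given as a unit quaternion [x, y, z, w].
In Python, from bench import arm gives the robot as it stands. The module is installed in compiled form; this text tells all that it offers.
- The arm moves only by the tool drive_tool, never from a script. Its argument "increments" is a list of rows, each a list of 2 entries, a list of its own where there are three numbers: the shift along the world's x, y, z in mm, then the turn about the world's z in degrees. A call has 1 to 12 rows; each row is the pose to reach, as a shift and turn from the pose measured when the call began; what a row does not reach only later rows make up. A row lasts 1/10 s, in which the tool goes at most 50 mm and 8.59 degrees, less where a joint would pass 70% of its speed; a pose out of reach is approached as far as the arm can. A call with a gripper value outside its range is refused whole. "grip" is the gripper's target within -1 to 1 (shut at 1, half-way at 0, fully open at -1), set as the call begins (left out, the last holds). The fingers move at their own pace and stop on an object; the grip force is fixed at half the most. Time passes only in rows, so rows that repeat a pose let the fingers close. It gives the time, the measured TCP pose, the force and the opening at its end, in the units of the state.
- arm.read_state(): the state, without advancing time (a new reading comes with each control period).
- arm.get_image(name): name is "scene" or "top" or "wrist"; returns a dict with "img" (400x640x3 uint8, red, green, blue), "range_z" (400x640 float32, mm along the optical axis (not along the pixel's ray), 0 where there is no reading), "fx", "fy", "cx", "cy" (pixels), "rvec" (rotation vector, rad) and "tvec" (3), from world to camera coordinates, as OpenCV has them. Camera axes: x right, y down, z forward; pixel columns grow to the right and rows downward; lengths in mm; the calibration is good to about 2 mm. A picture is of the moment at which its call begins.
- arm.job_done(): hands the job in, once; it reports no verdict.
The state is a dict: "clock": time; "joints": joint angles; "joint_vel": joint speeds; "joint_efforts": joint torques, N m; "position": TCP position; "ee_rot": TCP orientation; "contact_force": force on the tool from outside, world axes, zero at the start; "wrist_torque": the same for the moment, N m; "gripper_width": finger opening in mm.
Only numpy, scipy, OpenCV 4.12 (cv2) and the standard library are available. Lean on these libraries where they do the work, as an engineer would, in place of code of your own. Each camera call takes 0.05 s, during which the arm holds its last target. There are 200 camera calls.

## Task

Get the bench roller ready: first put the scraper that was left on the ramp into the tool tray, then, with no mould under the roller, turn the thumbscrew clockwise until it bottoms and back it off a quarter of a turn. After that load every plaster mould that is there onto the ramp, rosette up and end on, one to a lane, and push each up under the roller until it rests squared up against the blue stop. Leave the other pottery and things on the table where they are.

Things in the scene. Friction and masses are not known exactly. Their poses are not given: they have to be found in the camera images.
- bed: plywood feed ramp of a small bench roller: flat board 270 mm long (x), 236 mm wide (y), rising at 0.14 rad. Origin on its upper surface, mid width, at the face of the blue top stop. x points uphill along the board, y across, z square out of it. The open low end is at x = -270 mm, 10 mm over the table. Blue stop: a wall over the whole width from x = 0, 30 mm high
- lanes (a point): point on the board's surface at the lower mouth of the three lanes, mid width, 76 mm down the board from the stop; axes as the bed. From here up to the stop run four aluminium strips, 8 mm wide, 14 mm high, at y = -114, -38, 38, 114 mm: three lanes 68 mm wide, middles at y = -76, 0, 76 mm. Lower down the board is plain
- ramp: the roller's fixed base; origin on the table below the middle of the board, x level towards uphill, y as the bed, z up. Two orange end frames at y = -134 and 134 mm, x from 65 to 131 mm, 135 mm high
- roller: black roller, 36 mm in diameter, 248 mm long, lying across all lanes above the board; origin in its middle, y along it. Its lowest edge is never less than 42 mm off the board, so a mould slides under it freely, but none can be set down from above there
- screw_grip (a point): grip point of the black thumbscrew, on its vertical axis, on top of the orange frame at the ramp's +y side. Grip: an upright bar 50 mm long (x), 14 mm thick (y), 32 mm high, its top 7 mm above this point, on a disc of 48 mm diameter with its top 23 mm below it. Axes turn with the bar, z up; a white line marks the -x half of its top
- screw (a joint): thumbscrew angle, rad: grows when turned clockwise seen from above (this lowers the roller, 1.3 mm a rad) and bottoms on a hard stop at 4.2; backing off counter-clockwise lessens it. Friction about 0.06 N m; it stays where it is left. Starts between 1.7 and 2.8
- scraper: flat scraper, 155 mm long, about 0.09 kg, left lying across the ramp: red plastic handle 110 x 24 x 18 mm (x from -70 to 40 mm) and a steel blade 45 x 30 x 8 mm (x from 40 to 85 mm). Origin on its underside at its centre of mass, on the handle; x along it towards the blade, z up
- tray: open dark wooden tool tray, fixed, 110 mm (x) by 240 mm (y) by 35 mm high, walls and floor 6 mm thick; origin under its centre, z up
- mould1: plaster press mould 1, may be absent: white block 120 mm (x) by 56 mm (y) by 34 mm (z), about 0.28 kg, with a terracotta rosette on its face (top). Origin in the centre of its underside, z up through the face. Either end may go first. Friction holds it on the ramp where it is left. Home, its origin lies 60 mm down the board from the stop, its tail below the roller
- mould2: plaster press mould 2, may be absent: white block 120 mm (x) by 56 mm (y) by 34 mm (z), about 0.28 kg, with a terracotta rosette on its face (top). Origin in the centre of its underside, z up through the face. Either end may go first. Friction holds it on the ramp where it is left. Home, its origin lies 60 mm down the board from the stop, its tail below the roller
- mould3: plaster press mould 3, may be absent: white block 120 mm (x) by 56 mm (y) by 34 mm (z), about 0.28 kg, with a terracotta rosette on its face (top). Origin in the centre of its underside, z up through the face. Either end may go first. Friction holds it on the ramp where it is left. Home, its origin lies 60 mm down the board from the stop, its tail below the roller
- jar: white glaze jar with blue lid, 60 mm wide, 85 mm high; a bystander, to be left alone. Origin in the centre of its underside
- mug: blue mug, 72 mm wide, 85 mm high; a bystander, to be left alone. Origin in the centre of its underside
- bowl: terracotta bowl, 100 mm wide, 50 mm high; a bystander, to be left alone. Origin in the centre of its underside
- bottle: amber bottle, 56 mm wide, 120 mm high; a bystander, to be left alone. Origin in the centre of its underside
- cork_block: cork block, 90 x 60 x 30 mm; a bystander, to be left alone. Origin in the centre of its underside
- tile: white ceramic tile, 90 x 90 x 12 mm; a bystander, to be left alone. Origin in the centre of its underside
- plate: white plate, 160 mm wide, 20 mm high; a bystander, to be left alone. Origin in the centre of its underside
Mind the look-alikes: they are no part of the job. Leave any purple look-alike of the mould1 alone.

How it is judged (in metres and radians):
On the way, in this order (a step that is already met when the one before it is completed fails the run):
1. the scraper lies in the tool tray (x of scraper in the frame of tray between -0.045 and 0.045 m and y of scraper in the frame of tray between -0.06 and 0.06 m and z of scraper in the frame of tray below 0.022 m and linear speed of scraper below 0.05 m/s and contact force between scraper and the fingers below 0.1 N), for 0.2 s.
2. the thumbscrew is turned clockwise until it bottoms, with no mould under the roller (value of joint screw above 4.12 rad and x of each of mould1, mould2, mould3 in the frame of bed below -0.125 m), for 0.1 s.
3. the thumbscrew is backed off a quarter turn (within 20 degrees) and let go, with no mould under the roller (value of joint screw between 2.28 and 2.98 rad and x of each of mould1, mould2, mould3 in the frame of bed below -0.125 m and contact force between screw and the fingers below 0.1 N), for 0.3 s.
4. every mould is up the ramp against the stop (x of each of mould1, mould2, mould3 in the frame of bed above -0.066 m and y of mould1 in the frame of bed between -0.115 and 0.115 m and z of mould1 in the frame of bed between -0.006 and 0.008 m and angle between the x axis of each of mould1, mould2, mould3 and the x axis of bed, either way round below 0.12 rad and angle between each of mould1, mould2, mould3's own z axis and vertical below 0.3 rad and linear speed of each of mould1, mould2, mould3 below 0.02 m/s and y of mould2 in the frame of bed between -0.115 and 0.115 m and z of mould2 in the frame of bed between -0.006 and 0.008 m and y of mould3 in the frame of bed between -0.115 and 0.115 m and z of mould3 in the frame of bed between -0.006 and 0.008 m), for 0.3 s.
At the end, for the whole second after the job is handed in: Every mould present lies face up on the ramp with its end within 6 mm of the blue stop, square to it within 0.12 rad, at rest; the thumbscrew stands 1.57 rad (within 0.35) short of its stop; the scraper lies on the floor of the tray (all of step 4 and value of joint screw between 2.28 and 2.98 rad and x of scraper in the frame of tray between -0.045 and 0.045 m and y of scraper in the frame of tray between -0.06 and 0.06 m and z of scraper in the frame of tray below 0.022 m and linear speed of scraper below 0.05 m/s); the robot touches nothing.
It fails at once if a bystander (jar, mug, bowl, bottle, cork block, tile or plate) is moved more than 30 mm (distance of any of jar, mug, bowl, bottle, cork_block, tile, plate from where it was at the start of the episode above 0.03 m).
Of mould1, mould2, mould3 only 2 to 3 are there at a start; the rules pass over those that are not, and their reading is None.
At some moment in a run one of mould1, mould2, mould3 may be knocked a few centimetres aside while the robot is not near it.
It also fails if it takes over 210 s, if anything falls off the work surface, if the arm or the gripper's body presses on something with over 40 N, if the wrist force passes 120 N, or if a joint passes its speed limit or range.

## Working session

There is one attempt and no reset: what is moved stays moved. The work goes in short steps, Python scripts to look and compute and a tool call to move; the robot and the scene stay as the last step left them, time stands still between calls to the robot, and variables do not carry over. Pictures are saved under pics/ and viewed, about 12 in all and at most 16, crops included, and the job is handed in when it is done.

Besides the shell and the picture viewer there is one more tool, called after "Emit:" as name(argument=value, ...), one argument or row to a line, values as JSON. drive_tool: Moves the arm, as the interface text tells. Its arguments: {"type":"object","properties":{"increments":{"type":"array","items":{"type":"array"}},"grip":{"type":"number"}},"required":["increments"]}

```bash
mkdir -p pics; cat > h.py <<'E'
import numpy as np, cv2
from bench import arm
def get(n):
    d=arm.get_image(n); d['R']=cv2.Rodrigues(np.array(d['rvec'],float))[0]; d['t']=np.array(d['tvec'],float).reshape(3); return d
def save(d,f,crop=None,s=1):
    im=d['img'][:,:,::-1]
    if crop: im=im[crop[1]:crop[3],crop[0]:crop[2]]
    cv2.imwrite('pics/'+f,cv2.resize(im,None,fx=s,fy=s,interpolation=cv2.INTER_CUBIC))
def world(d):
    "HxWx3 world points from range"
    v,u=np.mgrid[0:400,0:640]; z=d['range_z'].astype(float)
    p=np.stack([(u-d['cx'])/d['fx']*z,(v-d['cy'])/d['fy']*z,z],-1)
    return (p-d['t'])@d['R']
def ray(d,u,v,h):
    "pixel -> world point on plane z=h"
    c=-d['R'].T@d['t']; r=d['R'].T@np.array([(u-d['cx'])/d['fx'],(v-d['cy'])/d['fy'],1.])
    return c+r*(h-c[2])/r[2]
def pix(d,P):
    p=d['R']@np.array(P,float)+d['t']; return d['fx']*p[0]/p[2]+d['cx'],d['fy']*p[1]/p[2]+d['cy']
E
python3 - <<'E'
from h import *
t=get('top');s=get('scene')
save(t,'top0.png');save(s,'scene0.png')
np.savez('top0.npz',img=t['img'],w=world(t))
for d in(t,s): print(-d['R'].T@d['t'],d['fx'])
print(arm.read_state())
E
```

```text
[ 250.18515918  -18.51871187 1418.56755483] 376.8727432932876
[1388.78484698 -658.47430123  998.68239981] 401.39376255778393
{'clock': 0.1, 'joints': array([-9.18415330e-01,  3.85474751e-01,  6.76579391e-03, -4.00399998e-04,
       -1.19400940e+00, -2.58586160e-01]), 'joint_vel': array([ 0.00099369, -0.00228999,  0.00451099,  0.000477  , -0.00075315,
       -0.00063355]), 'joint_efforts': array([-1.81090996e-03, -3.93317878e+01,  1.88928705e+01,  4.19789448e+00,
       -2.56744373e-03, -5.33599511e-07]), 'position': array([ 239.61001826, -576.68331105,  230.34036736]), 'ee_rot': array([-1.95555136e-01,  9.80692220e-01,  9.44894354e-04, -2.55632582e-04]), 'contact_force': array([-0.45844165,  0.35593673,  0.12239751]), 'wrist_torque': array([-0.00290173, -0.03778924, -0.03680365]), 'gripper_width': 85.59757871407066}
```

View pics/top0.png

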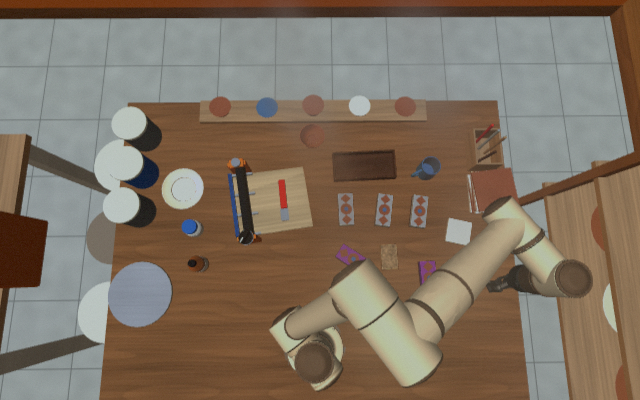

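View pics/scene0.png

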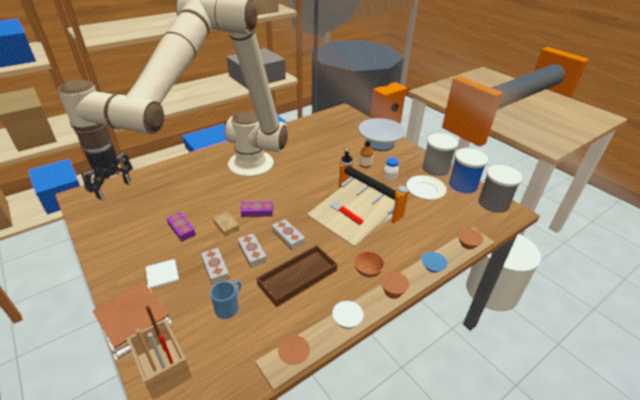

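```bash
python3 - <<'E'
from h import *
z=np.load('top0.npz'); img=z['img'];w=z['w']; hsv=cv2.cvtColor(img,cv2.COLOR_RGB2HSV)
H,S,V=[hsv[...,i].astype(int) for i in range(3)]
def P(u,v): return np.round(w[v,u]).astype(int)
for n,(u,v) in dict(scr=(247,237),scr2=(236,162),blue=(233,205),scrh=(283,190),mug=(428,168),tray=(364,166),plate=(183,188),jar=(192,228),bottle=(198,263),m1=(346,209),m2=(384,209),m3=(420,210),p1=(350,254),cork=(389,257),p2=(427,270),tile=(459,231),bowl=(313,135),rol=(242,200)).items(): print(n,P(u,v))
def comp(m,name,amin=15):
    n,l,st,c=cv2.connectedComponentsWithStats(m.astype(np.uint8))
    for i in range(1,n):
        if st[i,4]>=amin:
            q=w[l==i]; r=cv2.minAreaRect(q[:,:2].astype(np.float32))
            print(name,c[i].round(1),st[i,4],q.mean(0).round(1),'z',np.percentile(q[:,2],[5,95]).round(),'rect',np.round(r[0],1),np.round(r[1],1),round(r[2],1))
roi=np.zeros(H.shape,bool);roi[140:290,150:470]=1
comp(roi&((H<5)|(H>174))&(S>180)&(V>120),'red')
comp(roi&(H>100)&(H<130)&(S>130),'blue')
comp(roi&(H>3)&(H<14)&(S>190)&(V>140),'orange')
comp(roi&(S<60)&(V>130),'white')
comp(roi&(V<60),'dark',40)
comp(roi&(w[...,2]>22)&(np.arange(640)>325),'high',30)
E
```

```text
scr [386 223 150]
scr2 [650 269 147]
blue [510 290  79]
scrh [572 114  43]
mug [ 666 -449    1]
tray [ 675 -198    4]
plate [591 499  10]
jar [426 429  89]
bottle [304 402  89]
m1 [ 499 -121   35]
m2 [ 497 -263   38]
m3 [ 492 -397   38]
p1 [ 332 -132   37]
cork [ 320 -274   35]
p2 [ 272 -410   35]
tile [ 415 -546   12]
bowl [807   1  -3]
rol [519 249 123]
red [282.2 193.7] 158 [554.3 114.7  59.3] z [37. 47.] rect [425.8  68. ] [389.3  41.5] 20.2
blue [152.8 173.4] 139 [641.5 605.   40.3] z [10. 74.] rect [641.5 608.2] [19.8 82.5] 76.2
blue [233.3 205.2] 203 [509.8 289.   79.1] z [75. 83.] rect [511.8 289.9] [231.3  13.1] 9.4
blue [188.8 226.4] 168 [431.7 439.8  92.7] z [81. 90.] rect [350.5 232.5] [540.6  48.5] 68.5
orange [241.2 161.8] 16 [654.2 253.4 136.2] z [134. 141.] rect [653.4 253.6] [22.9  8.1] 1.9
white [234.8 161.8] 53 [651.4 274.  145. ] z [141. 149.] rect [651.4 273.8] [29.7 23.6] 88.7
white [182.2 188.3] 1359 [588.1 498.7  18.4] z [ 2. 22.] rect [474.6 262.4] [700.9 160.5] 64.3
white [468.6 178.7] 18 [ 612.2 -590.4   35.4] z [29. 41.] rect [ 610.7 -589.2] [ 8.  47.8] 84
[... 2080 characters left out ...]
.6 614.2] 47.6
high [468.3 180.3] 32 [ 584.3 -554.8  119.1] z [ 24. 661.] rect [ 419.9 -319.9] [ 53.6 689.8] 33.8
high [345.6 208.6] 486 [ 499.7 -119.3   43.1] z [30. 40.] rect [402.3 -97. ] [ 82.1 332.3] 76.6
high [383.7 209.3] 485 [ 494.5 -259.9   49. ] z [29. 40.] rect [ 384.4 -179.3] [100.  406.7] 53.7
high [418.9 210.6] 498 [ 488.7 -390.8   45.6] z [29. 40.] rect [ 369.5 -249.4] [115.5 506.7] 40.2
high [447.1 272.5] 1619 [ 259.5 -303.2  553.5] z [ 33. 675.] rect [ 272.5 -229.4] [ 98.3 422.5] 1.0
high [358.1 272.9] 1672 [265.3 -99.5 593.4] z [ 33. 736.] rect [ 273.  -113.5] [125.9 164.6] 53.6
high [388.8 256. ] 414 [ 324.2 -273.5   34.2] z [26. 36.] rect [ 312.  -160.2] [ 92.8 295. ] 6.1
```

```bash
python3 - <<'E'
import cv2
im=cv2.imread('pics/top0.png')[145:285,170:450]
cv2.imwrite('pics/crop1.png',cv2.resize(im,(784,392),interpolation=cv2.INTER_CUBIC))
E
```

```text
(no output)
```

View pics/crop1.png

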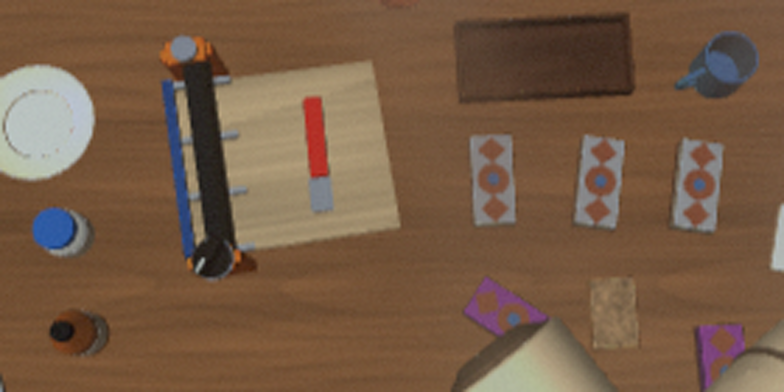

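The three white rosette blocks at px (346,209), (384,209) and (420,210) are the moulds. The purple ones at (350,257) and (427,270) are look-alikes. The crop confirms this. The scraper is on the ramp, with its red handle at (282,193) and blade at (284,214). The thumbscrew is at (247,237), on the near frame. Next I'll move over the scraper for a wrist view.

Emit:
drive_tool(
  increments=[
    [[20,45,20],0],
    [[40,90,40],-5],
    [[60,135,60],-10],
    [[80,180,70],-15],
    [[100,220,70],-19],
    [[120,265,70],-19],
    [[140,310,70],-19],
    [[160,355,70],-19],
    [[180,400,70],-19],
    [[200,445,70],-19],
    [[220,490,70],-19],
    [[240,535,70],-19],
  ],
  grip=-0.2,
)

```text
clock: 1.3
position: [479.7, -39.6, 300.3]
ee_rot: [-0.031, 1.0, 0.001, -0.0]
contact_force: [0.9, -0.6, -0.6]
gripper_width: 51.1
```

Emit:
drive_tool(
  increments=[
    [[20,45,0],0],
    [[40,85,10],0],
    [[60,120,20],0],
    [[80,150,20],0],
    [[80,150,20],0],
    [[80,150,20],0],
  ],
)

```text
clock: 1.9
position: [559.4, 110.9, 319.1]
ee_rot: [-0.032, 0.999, 0.001, -0.001]
contact_force: [-0.5, 0.4, -0.4]
gripper_width: 51.2
```

```bash
python3 - <<'E'
from h import *
d=get('wrist');save(d,'w1.png');s=arm.read_state();print(s['position'],s['ee_rot'],s['clock'],s['gripper_width'],s['joints'])
print(-d['R'].T@d['t'],d['fx'])
t=get('top');np.savez('top1.npz',img=t['img'],w=world(t));np.savez('w1.npz',img=d['img'],w=world(d))
E
```

```text
[559.15318893 110.0950531  319.52171917] [-3.12649103e-02  9.99510349e-01  6.90256063e-04 -1.04479882e-03] 1.95 51.12194806713136 [ 0.47745687  0.2429253   0.02462401 -0.00219865 -1.35378483 -1.98523835]
[486.13513663 103.86988704 461.74287843] 341.76568754852036
```

View pics/w1.png

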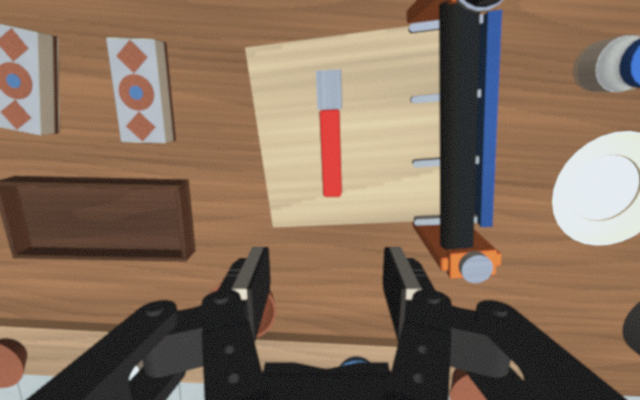

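Wrist view: the scraper handle runs (329,110)–(332,196) with the blade at (329,88). The board, the strips, the stop at (490,120), two moulds and the tray are also in view. I'll measure from this.

```bash
cat >> h.py <<'E'
def hsvm(img,f):
    h=cv2.cvtColor(img,cv2.COLOR_RGB2HSV).astype(int); return f(h[...,0],h[...,1],h[...,2])
def rect(m,w,zr,er=0):
    "largest component -> minAreaRect of its world xy within z range"
    m=m&(w[...,2]>zr[0])&(w[...,2]<zr[1]); n,l,st,c=cv2.connectedComponentsWithStats(m.astype(np.uint8))
    i=1+st[1:,4].argmax(); q=w[l==i]; r=cv2.minAreaRect(q[:,:2].astype(np.float32))
    return c[i].round(1),st[i,4],np.median(q,0).round(1),np.round(r[0],1),np.round(r[1],1),round(r[2],2)
E
python3 - <<'E'
from h import *
z=np.load('w1.npz');img=z['img'];w=z['w']
U=np.arange(640)[None,:]
red=hsvm(img,lambda h,s,v:((h<5)|(h>174))&(s>190)&(v>120))&(U>300)&(U<350)
print('handle',rect(red,w,(30,60)))
bl=hsvm(img,lambda h,s,v:(s<50)&(v>100))&(U>305)&(U<350)&(np.arange(400)[:,None]<115)
print('blade',rect(bl,w,(15,60)))
blue=hsvm(img,lambda h,s,v:(h>100)&(h<130)&(s>130))&(U>470)&(U<510)
print('stop',rect(blue,w,(60,95)))
q=w[blue&(w[...,2]>60)&(w[...,2]<95)];print('stop z',np.percentile(q[:,2],[10,50,90]))
tr=hsvm(img,lambda h,s,v:v<90)&(U<200)&(np.arange(400)[:,None]>170)&(np.arange(400)[:,None]<270)
print('tray',rect(tr,w,(28,45)))
# board
bd=hsvm(img,lambda h,s,v:(h>8)&(h<30)&(s<130)&(v>140))&(U>245)&(U<440)&(np.arange(400)[:,None]<232)
print('board',rect(bd,w,(0,60)))
n,l,st,c=cv2.connectedComponentsWithStats(bd.astype(np.uint8));i=1+st[1:,4].argmax();m=(l==i)
q=w[cv2.erode(m.astype(np.uint8),np.ones((5,5)))>0];A=np.c_[q[:,:2],np.ones(len(q))]
co=np.linalg.lstsq(A,q[:,2],rcond=None)[0]
for k in range(3):
    r=A@co-q[:,2];g=abs(r)<3;co=np.linalg.lstsq(A[g],q[g,2],rcond=None)[0]
print('plane',co,'slope',np.arctan(np.hypot(*co[:2])),'dir deg',np.degrees(np.arctan2(co[1],co[0])),g.mean())
print('table z',np.median(w[280:300,80:200,2]),np.median(w[60:100,180:240,2]))
E
```

```text
handle (array([324., 112.]), np.int32(1), array([507.6, 103.2,  40.2]), array([507.6, 103.2]), array([0., 0.]), 0.0)
blade (array([328.5,  88.8]), np.int32(1077), array([480.6, 106.9,  31.5]), array([481.1, 107. ]), array([46.6, 33.1]), 3.38)
stop (array([488.8, 114.5]), np.int32(3036), array([495.1, 283.5,  77.9]), array([510.9, 287. ]), array([232.3,  13.2]), 9.21)
stop z [72.43419388 77.90099456 79.2672733 ]
tray (array([ 85. , 218.3]), np.int32(1970), array([ 662.4, -215.7,   33.5]), array([ 669.3, -194.8]), array([107.1, 238.9]), 2.4)
board (array([345.2, 125.9]), np.int32(34079), array([523.2, 137.7,  26.3]), array([533.1, 123.7]), array([288.4, 263.5]), 3.29)
plane [-0.02232541  0.13878256 19.49262557] slope 0.13965179868298502 dir deg 99.13865723799759 0.8482228347599013
table z 0.2326975924358102 0.054088010256552105
```

```bash
python3 - <<'E'
from h import *
z=np.load('w1.npz');img=z['img'];w=z['w'];U=np.arange(640)[None,:]
print(img[150,331],w[150,331],w[110,331],w[195,332])
red=hsvm(img,lambda h,s,v:((h<8)|(h>170))&(s>150)&(v>120))&(U>300)&(U<350)&(np.arange(400)[:,None]<205)
print('handle',rect(red,w,(10,75)))
E
```

```text
[223  66  62] [552.49804804 114.61308677  41.21756504] [504.73896644 111.41968516  40.68132736] [610.35683766 119.78596179  40.77275792]
handle (array([330.6, 152.1]), np.int32(1538), array([554.8, 114.3,  41. ]), array([557.9, 114.6]), array([106.4,  22.6]), 6.0)
```

Emit:
drive_tool(
  increments=[
    [[-16,3,-40],2.4],
    [[-16,3,-85],2.4],
    [[-16,3,-130],2.4],
    [[-16,3,-175],2.4],
    [[-16,3,-215],2.4],
    [[-16,3,-240],2.4],
    [[-16,3,-255],2.4],
    [[-16,3,-255],2.4],
  ],
)

```text
clock: 2.8
position: [541.2, 110.7, 63.1]
ee_rot: [-0.051, 0.999, -0.0, -0.003]
contact_force: [0.1, -0.4, 0.2]
gripper_width: 51.4
```

Emit:
drive_tool(
  increments=[
    [[0,0,-12],0],
    [[0,0,-24],0],
    [[0,0,-33],0],
    [[0,0,-33],0],
    [[0,0,-33],0],
  ],
)

```text
clock: 3.3
position: [541.3, 110.8, 30.1]
ee_rot: [-0.051, 0.999, -0.0, -0.003]
contact_force: [0.6, 0.3, -0.2]
gripper_width: 51.3
```

Emit:
drive_tool(
  increments=[
    [[0,0,0],0],
    [[0,0,0],0],
    [[0,0,0],0],
    [[0,0,0],0],
    [[0,0,0],0],
    [[0,0,0],0],
  ],
  grip=1,
)

```text
clock: 3.9
position: [541.9, 111.0, 31.1]
ee_rot: [-0.051, 0.999, 0.0, -0.002]
contact_force: [-1.1, -0.2, 5.9]
gripper_width: 22.1
```

Emit:
drive_tool(
  increments=[
    [[0,0,20],0],
    [[0,0,50],0],
    [[0,0,90],0],
    [[0,0,120],0],
    [[0,0,120],0],
  ],
)

```text
clock: 4.4
position: [544.5, 112.1, 155.6]
ee_rot: [-0.052, 0.999, 0.002, 0.002]
contact_force: [-0.0, 0.1, -0.8]
gripper_width: 22.5
```

Emit:
drive_tool(
  increments=[
    [[5,-15,0],7.5],
    [[15,-45,0],15],
    [[28,-75,0],22.5],
    [[40,-105,0],30],
    [[52,-135,0],37.5],
    [[65,-165,0],45],
    [[78,-195,0],52.5],
    [[90,-225,0],60],
    [[102,-255,0],67.5],
    [[115,-285,0],75],
    [[125,-300,0],82],
    [[125,-307,0],86.5],
  ],
)

```text
clock: 5.6
position: [669.4, -196.6, 152.7]
ee_rot: [0.722, -0.691, -0.004, 0.0]
contact_force: [-0.7, 1.2, -2.2]
gripper_width: 22.4
```

Emit:
drive_tool(
  increments=[
    [[0,0,0],0],
    [[0,0,-20],0],
    [[0,0,-40],0],
    [[0,0,-40],0],
  ],
)

```text
clock: 6.0
position: [666.4, -195.5, 107.9]
ee_rot: [0.722, -0.692, -0.008, 0.002]
contact_force: [-0.4, 0.2, -0.7]
gripper_width: 22.4
```

```bash
python3 - <<'E'
from h import *
d=get('wrist');save(d,'w2.png');s=arm.read_state();print(s['position'],s['ee_rot'],s['joints'])
t=get('top');np.savez('top2.npz',img=t['img'],w=world(t));np.savez('w2.npz',img=d['img'],w=world(d))
E
```

```text
[ 667.80321185 -195.89554883  110.21568702] [ 0.72212289 -0.6917335  -0.00634931  0.00172486] [-0.05613555  0.60271079  0.06182835 -0.00652675 -1.04181476  0.10244416]
```

View pics/w2.png

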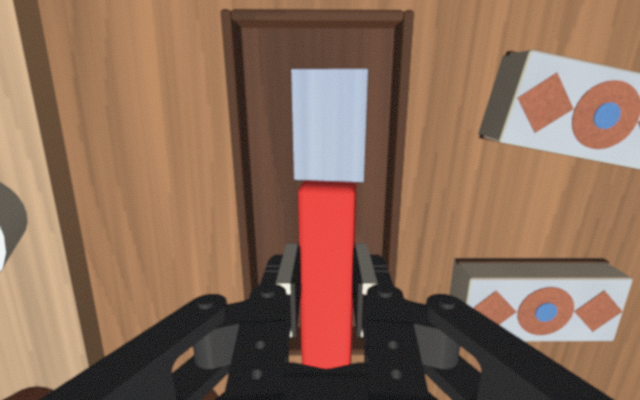

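The scraper is held squarely over the tray, with the blade at (330,125) between the walls at x≈240 and 400. Lowering.

Emit:
drive_tool(
  increments=[
    [[1,1,-25],0],
    [[1,1,-50],0],
    [[1,1,-68],0],
    [[1,1,-80],0],
    [[1,1,-87],0],
    [[1,1,-90],0],
    [[1,1,-93],0],
    [[1,1,-93],0],
  ],
)

```text
clock: 6.9
position: [670.4, -195.2, 19.6]
ee_rot: [0.722, -0.692, -0.004, 0.001]
contact_force: [-0.1, -0.7, -0.6]
gripper_width: 22.4
```

```bash
python3 - <<'E'
from h import *
d=get('wrist');w=world(d);np.savez('w3.npz',img=d['img'],w=w);s=arm.read_state();print(s['position'],s['contact_force'])
for v in range(60,260,20): print(v,w[v,330].round(0))
E
```

```text
[ 670.45299898 -195.25561111   19.70711665] [-1.34542472  0.74985024 -1.45880251]
60 [ 673. -285.    6.]
80 [ 673. -277.   18.]
100 [ 673. -269.   20.]
120 [ 672. -261.   19.]
140 [ 672. -253.   18.]
160 [ 672. -245.   18.]
180 [ 671. -236.   20.]
200 [ 671. -230.   28.]
220 [ 671. -221.   28.]
240 [ 670. -212.   29.]
```

Emit:
drive_tool(
  increments=[
    [[0,0,-2],0],
    [[0,0,-4],0],
    [[0,0,-4],0],
  ],
)

```text
clock: 7.25
position: [670.9, -195.3, 16.2]
ee_rot: [0.722, -0.691, -0.004, 0.0]
contact_force: [0.4, 0.5, 0.1]
gripper_width: 22.3
```

Emit:
drive_tool(
  increments=[
    [[0,0,0],0],
    [[0,0,0],0],
    [[0,0,0],0],
    [[0,0,0],0],
    [[0,0,25],0],
    [[0,0,65],0],
    [[0,0,110],0],
    [[0,0,150],0],
    [[0,0,150],0],
  ],
  grip=-0.2,
)

```text
clock: 8.15
position: [674.6, -196.3, 174.6]
ee_rot: [0.723, -0.691, 0.002, -0.004]
contact_force: [0.9, 1.0, 1.4]
gripper_width: 51.3
```

```bash
python3 - <<'E'
from h import *
d=get('wrist');w=world(d);img=d['img'];save(d,'w4.png');np.savez('w4.npz',img=img,w=w);s=arm.read_state();print(s['position'],s['contact_force'],s['clock'],s['joints'])
red=hsvm(img,lambda h,s,v:((h<8)|(h>170))&(s>150)&(v>120))
print('handle',rect(red,w,(5,60)))
E
```

```text
[ 672.77124069 -195.56525209  170.70721079] [-0.62530028 -0.0565613  -0.18467126] 8.2 [-0.05456714  0.55352181  0.13327024 -0.00448293 -1.14829656  0.1006429 ]
handle (array([333.4, 195.4]), np.int32(3183), array([ 669.7, -185.3,   23.8]), array([ 668.9, -176.7]), array([ 26.1, 117.1]), 2.24)
```

The scraper lies flat on the tray floor, with its handle top at z≈24. Next, the thumbscrew.

Emit:
drive_tool(
  increments=[
    [[-20,30,30],5],
    [[-45,70,60],10],
    [[-72,110,90],15],
    [[-100,150,90],20],
    [[-128,190,90],24.5],
    [[-155,232,90],24.5],
    [[-182,274,90],24.5],
    [[-210,316,90],24.5],
    [[-238,358,90],24.5],
    [[-266,400,90],24.5],
    [[-294,442,90],24.5],
    [[-320,484,90],24.5],
  ],
)

```text
clock: 9.4
position: [356.0, 280.8, 259.7]
ee_rot: [0.853, -0.522, -0.001, -0.001]
contact_force: [1.3, 1.0, 0.0]
gripper_width: 51.0
```

Emit:
drive_tool(
  increments=[
    [[0,0,0],0],
    [[0,0,0],0],
    [[0,0,0],0],
  ],
)

```text
clock: 9.7
position: [356.0, 280.0, 259.0]
ee_rot: [0.853, -0.523, -0.001, -0.0]
contact_force: [0.1, -0.0, 0.4]
gripper_width: 51.2
```

```bash
python3 - <<'E'
from h import *
d=get('wrist');w=world(d);img=d['img'];save(d,'w5.png');np.savez('w5.npz',img=img,w=w,**{k:d[k] for k in('R','t','fx','fy','cx','cy')});s=arm.read_state();print(s['position'],s['ee_rot'],s['clock'],s['joints'])
print(pix(d,(385,226,170)))
E
```

```text
[356.33439372 279.71573232 259.16329055] [ 8.52346434e-01 -5.22975979e-01 -1.18055394e-03 -5.36567485e-04] 9.75 [ 1.02437253  0.06499047 -0.34225787 -0.00256802 -1.16246682 -0.55323628]
(np.float64(323.7451693999977), np.float64(117.13113272055968))
```

View pics/w5.png

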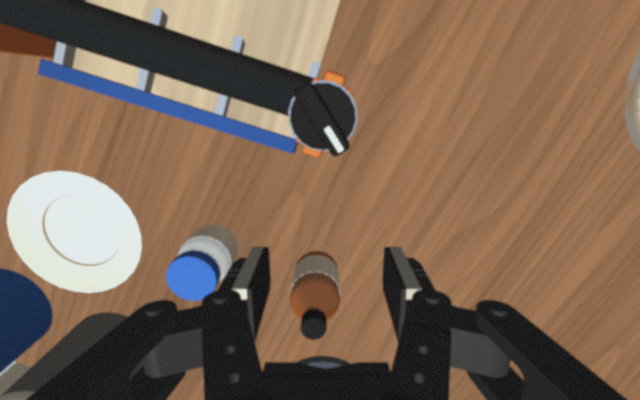

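The bar of the thumbscrew runs from about (302,86) to (340,150), with its white half at the lower right. The disc is at (322,117).

```bash
python3 - <<'E'
from h import *
z=np.load('w5.npz');w=z['w'];img=z['img'];d={k:z[k] for k in('R','t','fx','fy','cx','cy')}
sub=w[70:165,280:365]; m=(sub[...,2]>164)
print(np.percentile(sub[m][:,2],[5,50,95]))
M=np.zeros(w.shape[:2],bool);M[70:165,280:365]=1
print('bar',rect(M,w,(165,190)))
print('disc',rect(M,w,(138,190)))
wh=hsvm(img,lambda h,s,v:(s<60)&(v>170))&M
print('white',rect(wh,w,(150,190)))
ys,xs=np.nonzero(wh&(w[...,2]>160)); print(ray(d,xs.mean(),ys.mean(),177))
E
```

```text
[176.49421564 178.70404757 180.18796436]
bar (array([321.8, 119. ]), np.int32(1710), array([386. , 227. , 178.7]), array([385. , 227.9]), array([14.1, 49.9]), 59.39)
disc (array([323.4, 116.5]), np.int32(4015), array([385.2, 225.9, 149.6]), array([384.8, 227.7]), array([50.7, 50.2]), 70.29)
white (array([333.4, 138.8]), np.int32(180), array([373.6, 234.7, 179.5]), array([373.4, 234.9]), array([ 4.2, 18.2]), 58.95)
[373.33208679 235.04034853 177.        ]
```

Emit:
drive_tool(
  increments=[
    [[10,-17,0],8],
    [[20,-35,0],16],
    [[28.7,-51.8,-10],24],
    [[28.7,-51.8,-30],32.5],
    [[28.7,-51.8,-45],32.5],
    [[28.7,-51.8,-45],32.5],
    [[28.7,-51.8,-45],32.5],
  ],
)

```text
clock: 10.45
position: [385.8, 227.1, 214.4]
ee_rot: [0.964, -0.265, -0.001, -0.0]
contact_force: [-0.5, 0.5, -0.0]
gripper_width: 51.0
```

```bash
python3 - <<'E'
from h import *
s=arm.read_state();q=s['ee_rot'];print(s['position'],(2*np.degrees(np.arctan2(q[1],q[0]))-90)%360,s['joints'])
E
```

```text
[385.75120954 227.05106567 214.42221495] 239.3163493318471 [ 0.89560041  0.09447602 -0.42812094 -0.0023498  -1.04906351  0.14083716]
```

Emit:
drive_tool(
  increments=[
    [[-0.7,0.8,-20],0],
    [[-0.7,0.8,-40],0],
    [[-0.7,0.8,-52],0],
    [[-0.7,0.8,-60],0],
    [[-0.7,0.8,-60],0],
    [[-0.7,0.8,-60],0],
  ],
)

```text
clock: 11.05
position: [385.6, 228.3, 155.3]
ee_rot: [0.964, -0.265, -0.001, -0.001]
contact_force: [0.7, 0.5, 0.1]
gripper_width: 51.4
```

Emit:
drive_tool(
  increments=[
    [[0,0,0],0],
    [[0,0,0],0],
    [[0,0,0],0],
    [[0,0,0],0],
    [[0,0,0],0],
    [[0,0,0],0],
  ],
  grip=1,
)

```text
clock: 11.65
position: [386.1, 228.9, 156.1]
ee_rot: [0.964, -0.264, -0.0, -0.001]
contact_force: [-0.6, 0.7, 5.0]
gripper_width: 12.8
```

Emit:
drive_tool(
  increments=[
    [[0,0,0],-6],
    [[0,0,0],-12],
    [[0,0,0],-18],
    [[0,0,0],-24],
    [[0,0,0],-30],
    [[0,0,0],-36],
    [[0,0,0],-42],
    [[0,0,0],-48],
    [[0,0,0],-54],
    [[0,0,0],-60],
    [[0,0,0],-60],
  ],
)

```text
clock: 12.75
position: [384.5, 228.0, 156.1]
ee_rot: [-0.702, 0.712, -0.0, -0.001]
contact_force: [-6.5, -0.1, 7.1]
gripper_width: 12.4
```

```bash
cat > st.py <<'E'
from h import *
s=arm.read_state();q=s['ee_rot'];print(s['clock'],s['position'].round(1),'yaw',round((2*np.degrees(np.arctan2(q[1],q[0]))-90)%360,1),'q1,q6',np.degrees(s['joints'][[0,5]]).round(1),'F',s['contact_force'].round(1),'T',s['wrist_torque'].round(2),s['gripper_width'].round(1))
E
python3 st.py
```

```text
Traceback (most recent call last):
  File "st.py", line 2, in <module>
    s=arm.read_state();q=s['ee_rot'];print(s['clock'],s['position'].round(1),'yaw',round((2*np.degrees(np.arctan2(q[1],q[0]))-90)%360,1),'q1,q6',np.degrees(s['joints'][[0,5]]).round(1),'F',s['contact_force'].round(1),'T',s['wrist_torque'].round(2),s['gripper_width'].round(1))
                                                                                                                                                                                                                                                        ^^^^^^^^^^^^^^^^^^^^^^^^
AttributeError: 'float' object has no attribute 'round'
```

```bash
sed -i "s/s\['gripper_width'\].round(1)/round(s['gripper_width'],1)/" st.py; python3 st.py
```

```text
12.75 [384.5 228.  156.1] yaw 179.2 q1,q6 [ 51.6 -52.4] F [-6.5 -0.1  7.1] T [ 0.06  1.94 -0.08] 12.4
```

Emit:
drive_tool(
  increments=[
    [[0,0,0],-5],
    [[0,0,0],-10],
    [[0,0,0],-15],
    [[0,0,0],-20],
    [[0,0,0],-20],
  ],
)

```text
clock: 13.25
position: [383.9, 228.1, 156.1]
ee_rot: [-0.568, 0.823, 0.0, -0.001]
contact_force: [-5.2, 2.0, 4.8]
gripper_width: 12.4
```

```bash
python3 st.py
```

```text
13.25 [383.9 228.1 156.1] yaw 159.2 q1,q6 [ 51.6 -72.4] F [-5.2  2.   4.8] T [ 0.65  1.46 -0.08] 12.4
```

Emit:
drive_tool(
  increments=[
    [[0,0,0],-5],
    [[0,0,0],-10],
    [[0,0,0],-10],
  ],
)

```text
clock: 13.55
position: [383.6, 228.2, 156.1]
ee_rot: [-0.495, 0.869, 0.001, -0.001]
contact_force: [-4.4, 2.0, 4.1]
gripper_width: 13.0
```

```bash
python3 st.py
```

```text
13.55 [383.6 228.2 156.1] yaw 149.3 q1,q6 [ 51.6 -82.3] F [-4.4  2.   4.1] T [ 0.61  1.15 -0.03] 13.0
```

Emit:
drive_tool(
  increments=[
    [[0.3,0,0],-5],
    [[0.5,0,0],-10],
    [[0.5,0,0],-10],
  ],
)

```text
clock: 13.85
position: [383.3, 228.3, 156.1]
ee_rot: [-0.418, 0.909, 0.001, -0.002]
contact_force: [-6.5, 2.2, 5.3]
gripper_width: 12.9
```

```bash
python3 st.py
```

```text
13.85 [383.3 228.3 156.1] yaw 139.4 q1,q6 [ 51.6 -92.1] F [-6.5  2.2  5.3] T [ 0.84  1.7  -0.09] 12.9
```

Emit:
drive_tool(
  increments=[
    [[0,0,0],-5],
    [[0,0,0],-10],
    [[0,0,0],-10],
  ],
)

```text
clock: 14.15
position: [383.1, 228.6, 156.1]
ee_rot: [-0.338, 0.941, 0.002, -0.001]
contact_force: [-5.2, 2.8, 4.1]
gripper_width: 12.8
```

```bash
python3 st.py
```

```text
14.15 [383.1 228.6 156.1] yaw 129.5 q1,q6 [  51.6 -101.9] F [-5.2  2.8  4.1] T [ 0.73  1.2  -0.05] 12.8
```

Emit:
drive_tool(
  increments=[
    [[0,0,0],-5],
    [[0,0,0],-10],
    [[0,0,0],-10],
  ],
)

```text
clock: 14.45
position: [383.1, 228.6, 156.3]
ee_rot: [-0.263, 0.965, 0.0, -0.001]
contact_force: [-4.4, 3.1, 3.8]
gripper_width: 12.7
```

```bash
python3 st.py
```

```text
14.45 [383.1 228.6 156.3] yaw 120.5 q1,q6 [  51.7 -111.1] F [-4.4  3.1  3.8] T [0.59 1.37 3.47] 12.7
```

Bottomed: Tz jumped to 3.5 N·m and the yaw lagged at 120.5°. I'll hold briefly, then back off 90°.

Emit:
drive_tool(
  increments=[
    [[0,0,0],-2],
    [[0,0,0],-2],
    [[0,0,0],-2],
  ],
)

```text
clock: 14.75
position: [383.0, 228.6, 156.3]
ee_rot: [-0.252, 0.968, -0.001, -0.001]
contact_force: [-4.4, 1.0, 2.2]
gripper_width: 12.9
```

```bash
python3 st.py
```

```text
14.75 [383.  228.6 156.3] yaw 119.2 q1,q6 [  51.8 -112.7] F [-4.4  1.   2.2] T [0.46 1.15 4.15] 12.9
```

Emit:
drive_tool(
  increments=[
    [[0,0,0],8],
    [[0,0,0],16],
    [[0,0,0],24],
    [[0,0,0],32],
    [[0,0,0],40],
    [[0,0,0],48],
    [[0,0,0],56],
    [[0,0,0],64],
    [[0,0,0],72],
    [[0,0,0],80],
    [[0,0,0],88],
    [[0,0,0],91],
  ],
)

```text
clock: 15.95
position: [385.2, 228.3, 156.1]
ee_rot: [0.865, -0.502, 0.002, -0.001]
contact_force: [9.0, -2.1, -3.5]
gripper_width: 13.1
```

```bash
python3 st.py
```

```text
15.95 [385.2 228.3 156.1] yaw 209.8 q1,q6 [ 51.7 -22.1] F [ 9.  -2.1 -3.5] T [-0.7  -2.47 -0.07] 13.1
```

Emit:
drive_tool(
  increments=[
    [[0,0,0],1],
    [[0,0,0],1],
    [[0,0,0],1],
    [[0,0,0],1],
    [[0,0,0],1],
    [[0,0,20],1],
    [[0,0,50],1],
    [[-10,15,90],1],
    [[-28,50,105],1],
    [[-28,50,105],1],
    [[-28,50,105],1],
  ],
  grip=-0.2,
)

```text
clock: 17.05
position: [356.6, 278.7, 261.2]
ee_rot: [0.87, -0.494, 0.002, -0.001]
contact_force: [-0.0, 0.1, -0.3]
gripper_width: 51.0
```

```bash
python3 - <<'E'
exec(open('st.py').read())
d=get('wrist');w=world(d);img=d['img'];u,v=map(int,pix(d,(385,228,178)));print(u,v)
M=np.zeros(w.shape[:2],bool);M[max(0,v-50):v+50,u-50:u+50]=1
print('bar',rect(M,w,(165,190)));print('disc',rect(M,w,(138,190)))
wh=hsvm(img,lambda h,s,v:(s<60)&(v>170))&M
print('white',rect(wh,w,(150,190)))
t=get('top');save(t,'top3.png',(160,130,480,290),2.5);np.savez('top3.npz',img=t['img'],w=world(t))
E
```

```text
17.05 [356.6 278.7 261.2] yaw 210.9 q1,q6 [ 58.8 -28.1] F [-0.   0.1 -0.3] T [-0.01  0.01 -0.  ] 51.0
328 123
bar (array([328.8, 121.2]), np.int32(1639), array([385.6, 226.8, 178.7]), array([385. , 227.8]), array([14. , 49.4]), 29.88)
disc (array([328.7, 119.2]), np.int32(3905), array([385.7, 226.8, 149.6]), array([385.1, 227.9]), array([50.7, 49.3]), 30.99)
white (array([328. , 144.2]), np.int32(188), array([378.5, 239.8, 179.4]), array([378.3, 240. ]), array([ 4. , 17.9]), 30.92)
```

View pics/top3.png

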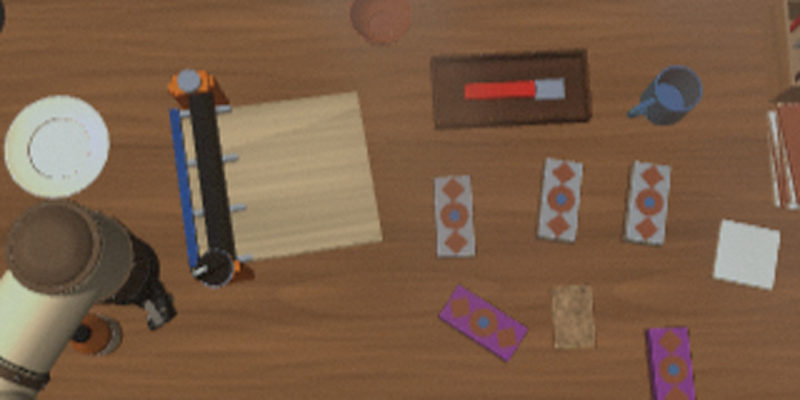

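The screw bar is now at 30°, about 90° back from where it bottomed. The scraper is in the tray at crop (515,90). The moulds are still at crop (455,215), (560,200) and (648,203). Next I'll check the bed frame against the strips and go to the nearest mould.

Emit:
drive_tool(
  increments=[
    [[10,-35,0],7],
    [[20,-75,0],14],
    [[30,-115,0],21],
    [[40,-155,0],28],
    [[52,-195,0],35],
    [[64,-235,0],42],
    [[76,-275,0],49],
    [[88,-315,0],56],
    [[100,-355,0],59],
    [[112,-390,0],59],
    [[120,-400,0],59],
    [[120,-400,0],59],
  ],
)

```text
clock: 18.35
position: [476.7, -124.4, 258.9]
ee_rot: [1.0, -0.004, 0.0, -0.001]
contact_force: [0.4, 0.1, -0.2]
gripper_width: 51.4
```

```bash
cat >> h.py <<'E'
O=np.array([511.2,285.2,47.66]);c9,s9,c,s_=np.cos(np.radians(99.2)),np.sin(np.radians(99.2)),np.cos(.14),np.sin(.14)
B=np.array([[c*c9,c*s9,s_],[-s9,c9,0],[-s_*c9,-s_*s9,c]])  # rows ex,ey,ez
def bed2w(p): return O+np.array(p,float)@B
def w2bed(p): return (np.asarray(p)-O)@B.T
def moulds(w,img,lo=24,hi=44,roi=None):
    "white/terracotta blocks: components at mould height with white in them"
    m=(w[...,2]>lo)&(w[...,2]<hi)
    if roi is not None: m&=roi
    n,l,st,c=cv2.connectedComponentsWithStats(m.astype(np.uint8))
    for i in range(1,n):
        if st[i,4]<150: continue
        q=w[l==i]; top=q[q[:,2]>np.percentile(q[:,2],60)-5]; r=cv2.minAreaRect(top[:,:2].astype(np.float32))
        print(c[i].round(0),st[i,4],'rgb',img[l==i].mean(0).round(0),'z',np.median(q[:,2]).round(1),np.round(r[0],1),np.round(r[1],1),round(r[2],1))
E
python3 - <<'E'
from h import *
z=np.load('w1.npz');w=z['w'];b=w2bed(w)
m=(b[...,2]>8)&(b[...,2]<20)&(b[...,0]>-100)&(b[...,0]<-56)&(abs(b[...,1])<125)
n,l,st,c=cv2.connectedComponentsWithStats(m.astype(np.uint8))
for i in range(1,n):
    if st[i,4]>20:q=b[l==i];print('strip',np.median(q,0).round(1),q[:,0].min().round(1),np.percentile(q[:,1],[3,97]).round(1))
r=w[(b[...,2]>60)&(abs(b[...,1])<100)&(b[...,0]>-120)&(b[...,0]<0)];print('roller bed',np.median(w2bed(r),0))
exec(open('st.py').read())
d=get('wrist');save(d,'w6.png');moulds(world(d),d['img'])
E
```

```text
strip [-65.7 112.4  14. ] -76.3 [108.7 116.3]
strip [-65.5  36.8  13.9] -76.0 [32.9 40.7]
strip [-66.3 -38.6  13.9] -75.8 [-43.  -35.1]
strip [ -65.9 -114.1   13.5] -75.1 [-119.2 -110.9]
roller bed [-84.01796546 -13.35246705 345.7239927 ]
18.35 [ 476.7 -124.4  258.9] yaw 269.5 q1,q6 [ 4.2 85.3] F [ 0.4  0.1 -0.2] T [ 0.02 -0.01 -0.01] 51.4
[ 50. 126.] 21386 rgb [198. 181. 149.] z 30.8 [523.7 175.8] [129.5 235.6] 89.0
[398.  19.] 2339 rgb [73. 52. 40.] z 34.4 [ 628.2 -198.8] [ 26.5 239.4] 2.0
[626.  15.] 352 rgb [54. 69. 79.] z 33.9 [ 620.2 -419.3] [27.6  4.3] 56.9
[455. 143.] 6007 rgb [161. 145. 142.] z 34.2 [ 494.6 -265.4] [ 56.5 120.1] 81.9
[575. 148.] 6301 rgb [159. 144. 140.] z 34.2 [ 488.4 -397.1] [ 57.9 120.3] 80.4
[308. 166.] 5431 rgb [161. 145. 142.] z 34.2 [ 471.4 -105.7] [120.1  56.2] 2.0
[ 38. 238.] 403 rgb [102.  58.  36.] z 34.3 [393.2 224.1] [63.3 16. ] 83.8
[340. 292.] 4041 rgb [141.  84. 123.] z 34.1 [ 313.8 -144.6] [120.2  57. ] 56.2
[453. 275.] 2173 rgb [160. 134. 104.] z 29.9 [ 327.2 -276.6] [78.6 60.2] 1.8
[558. 318.] 2016 rgb [135.  79. 118.] z 34.0 [ 263.  -416.2] [82.8 57.3] 2.8
```

View pics/w6.png

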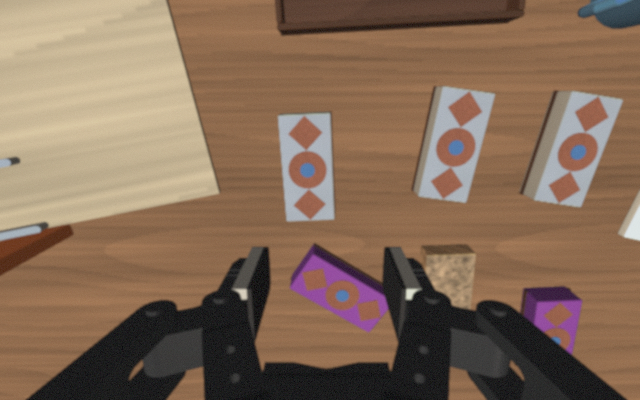

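The nearest mould has been knocked to (471,-106). The other two are at (495,-265) and (488,-397). All of them are white blocks at wrist pixels (308,166), (455,143) and (575,148). I'll grasp mould A first.

Emit:
drive_tool(
  increments=[
    [[-5.3,18.7,-30],2.5],
    [[-5.3,18.7,-75],2.5],
    [[-5.3,18.7,-120],2.5],
    [[-5.3,18.7,-160],2.5],
    [[-5.3,18.7,-185],2.5],
    [[-5.3,18.7,-195],2.5],
    [[-5.3,18.7,-195],2.5],
  ],
  grip=-1,
)

```text
clock: 19.1
position: [470.1, -104.0, 63.3]
ee_rot: [1.0, 0.019, -0.001, -0.001]
contact_force: [0.7, -0.4, 0.2]
gripper_width: 85.2
```

```bash
sed -i 's/511.2,285.2,47.66/512.1,285.3,47.66/' h.py; python3 - <<'E'
exec(open('st.py').read())
d=get('wrist');moulds(world(d),d['img'])
for y in(-76,0,76):
  for x in (-210,-145,-110): print(x,y,bed2w((x,y,0)).round(1))
E
```

```text
19.1 [ 470.1 -104.    63.3] yaw 272.2 q1,q6 [ 6.8 85.5] F [ 0.7 -0.4  0.2] T [-0.04 -0.03  0.  ] 85.2
[600. 211.] 15789 rgb [156. 143. 139.] z 34.0 [ 495.  -264.6] [ 57.7 120.5] 82.2
[325. 220.] 21040 rgb [159. 143. 140.] z 34.2 [ 471.3 -105.5] [120.5  56.3] 1.9
-210 -76 [620.4  92.2  18.4]
-145 -76 [610.1 155.7  27.4]
-110 -76 [604.5 189.9  32.3]
-210 0 [545.3  80.   18.4]
-145 0 [535.1 143.6  27.4]
-110 0 [529.5 177.8  32.3]
-210 76 [470.3  67.9  18.4]
-145 76 [460.  131.4  27.4]
-110 76 [454.5 165.6  32.3]
```

Emit:
drive_tool(
  increments=[
    [[1.3,-1.5,-20],0],
    [[1.3,-1.5,-40],0],
    [[1.3,-1.5,-54],0],
    [[1.3,-1.5,-61],0],
    [[1.3,-1.5,-61],0],
    [[1.3,-1.5,-61],0],
  ],
)

```text
clock: 19.75
position: [473.6, -105.5, 4.7]
ee_rot: [1.0, 0.019, 0.001, -0.001]
contact_force: [-0.2, -1.5, 0.2]
gripper_width: 85.3
```

Emit:
drive_tool(
  increments=[
    [[0,0,0],0],
    [[0,0,0],0],
    [[0,0,0],0],
    [[0,0,0],0],
    [[0,0,0],0],
    [[0,0,0],0],
  ],
  grip=1,
)

```text
clock: 20.35
position: [474.6, -105.2, 6.0]
ee_rot: [1.0, 0.019, 0.003, -0.001]
contact_force: [-0.7, 1.3, 7.0]
gripper_width: 55.0
```

Emit:
drive_tool(
  increments=[
    [[0,0,15],0],
    [[0,0,45],0],
    [[0,0,85],0],
    [[0,0,110],0],
    [[0,0,110],0],
    [[0,0,110],0],
  ],
)

```text
clock: 20.95
position: [473.6, -105.0, 115.5]
ee_rot: [1.0, 0.019, 0.002, -0.002]
contact_force: [-1.5, 0.4, -3.6]
gripper_width: 55.2
```

```bash
python3 - <<'E'
exec(open('st.py').read())
d=get('wrist');w=world(d);moulds(w,d['img'],90,160)
E
```

```text
20.95 [ 473.6 -105.   115.5] yaw 272.2 q1,q6 [ 6.6 85.7] F [-1.5  0.4 -3.6] T [-0.    0.05  0.02] 55.2
[326. 252.] 37101 rgb [142. 128. 125.] z 143.5 [ 484.1 -107. ] [94.9 82.9] 3.7
```

Emit:
drive_tool(
  increments=[
    [[6,10,0],-7],
    [[18,30,0],-14],
    [[32,58,0],-21],
    [[46,86,0],-28],
    [[60,114,0],-35],
    [[74,142,0],-42],
    [[88,170,0],-49],
    [[102,198,0],-56],
    [[116,226,0],-63],
    [[128,246,0],-70],
    [[134,256,0],-77],
    [[136.5,260.7,0],-83],
  ],
)

```text
clock: 22.2
position: [608.5, 156.3, 110.9]
ee_rot: [0.76, -0.65, 0.0, 0.002]
contact_force: [0.0, -0.5, -3.3]
gripper_width: 55.2
```

Emit:
drive_tool(
  increments=[
    [[0,0,-10],0],
    [[0,0,-30],0],
    [[0,0,-40],0],
    [[0,0,-40],0],
  ],
)

```text
clock: 22.6
position: [606.1, 154.9, 67.0]
ee_rot: [0.76, -0.65, -0.001, 0.006]
contact_force: [-0.6, -0.1, -3.8]
gripper_width: 54.9
```

```bash
python3 st.py
```

```text
22.6 [606.1 154.9  67. ] yaw 189.0 q1,q6 [ 29.2 -20.3] F [-0.6 -0.1 -3.8] T [-0.   -0.02  0.02] 54.9
```

Emit:
drive_tool(
  increments=[
    [[4,0.8,-8],0.2],
    [[4,0.8,-16],0.2],
    [[4,0.8,-22],0.2],
    [[4,0.8,-22],0.2],
    [[4,0.8,-22],0.2],
  ],
)

```text
clock: 23.1
position: [610.2, 155.7, 45.2]
ee_rot: [0.761, -0.648, -0.001, 0.006]
contact_force: [0.8, 0.6, -2.7]
gripper_width: 54.6
```

```bash
python3 - <<'E'
exec(open('st.py').read())
d=get('wrist');w=world(d);b=w2bed(w);save(d,'w7.png')
print(w2bed(s['position']).round(1))
E
```

```text
23.1 [610.2 155.7  45.2] yaw 189.2 q1,q6 [ 29.1 -20. ] F [ 0.8  0.6 -2.7] T [-0.   -0.06 -0.01] 54.6
[-142.5  -76.2   17.6]
```

Emit:
drive_tool(
  increments=[
    [[0,0,-2],0],
    [[0,0,-4],0],
    [[0,0,-6],0],
    [[0,0,-8],0],
    [[0,0,-8],0],
  ],
)

```text
clock: 23.65
position: [611.2, 155.3, 40.0]
ee_rot: [0.762, -0.648, -0.0, 0.005]
contact_force: [-2.8, -2.9, 7.6]
gripper_width: 55.2
```

Emit:
drive_tool(
  increments=[
    [[0,0,0],0],
    [[0,0,0],0],
    [[0,0,0],0],
    [[0,0,0],0],
    [[0,0,0],0],
  ],
  grip=-1,
)

```text
clock: 24.15
position: [611.1, 155.4, 39.8]
ee_rot: [0.762, -0.648, -0.0, 0.005]
contact_force: [-0.4, -0.9, -0.3]
gripper_width: 85.3
```

Emit:
drive_tool(
  increments=[
    [[0,0,15],0],
    [[0,0,45],0],
    [[5,-30,75],0],
    [[10,-60,95],0],
    [[15,-80,105],0],
    [[15,-80,105],0],
  ],
)

```text
clock: 24.75
position: [627.5, 73.5, 146.8]
ee_rot: [0.761, -0.649, 0.001, 0.003]
contact_force: [0.4, 0.3, -0.1]
gripper_width: 85.5
```

```bash
cat >> h.py <<'E'
def onbed(w,img,f=None):
    "mould tops on the board: bed-frame rects"
    b=w2bed(w); m=(b[...,2]>26)&(b[...,2]<46)&(abs(b[...,1])<122)&(b[...,0]>-280)&(b[...,0]<-2)
    n,l,st,c=cv2.connectedComponentsWithStats(m.astype(np.uint8))
    for i in range(1,n):
        if st[i,4]<250: continue
        q=b[l==i]; r=cv2.minAreaRect(q[:,:2].astype(np.float32))
        print('bed',c[i].round(0),st[i,4],'rgb',img[l==i].mean(0).round(0),'z',np.percentile(q[:,2],[10,50,90]).round(1),np.round(r[0],1),np.round(r[1],1),round(r[2],1),'x',q[:,0].min().round(1),q[:,0].max().round(1))
E
python3 - <<'E'
exec(open('st.py').read())
d=get('wrist');w=world(d);save(d,'w8.png');onbed(w,d['img'])
print(w2bed(s['position']).round(1))
E
```

```text
24.75 [627.5  73.5 146.8] yaw 189.1 q1,q6 [ 21.5 -12.6] F [ 0.4  0.3 -0.1] T [ 0.03 -0.05 -0.02] 85.5
bed [330. 297.] 9723 rgb [139. 124. 117.] z [33.1 34.2 35.2] [-147.3  -77.3] [111.4  56.3] 0.0 x -203.0 -91.5
[-211.5  -80.1  129.9]
```

View pics/w8.png

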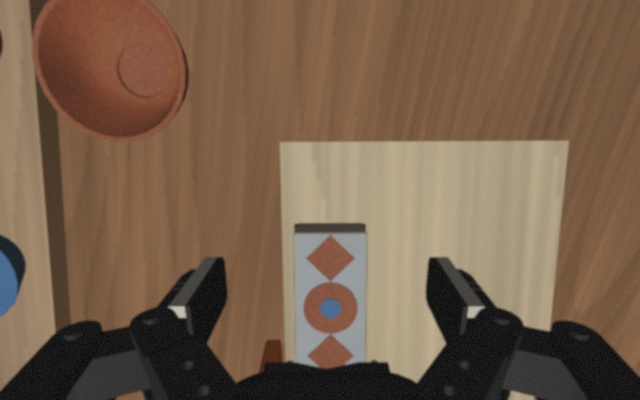

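Mould A lies square on the board at bed y≈-77, with its tail at x=-203. I'll close the fingers and go behind the tail.

Emit:
drive_tool(
  increments=[
    [[-3.5,2.5,-20],0],
    [[-3.5,2.5,-50],0],
    [[-3.5,2.5,-80],0],
    [[-3.5,2.5,-100],0],
    [[-3.5,2.5,-112],0],
    [[-3.5,2.5,-118],0],
    [[-3.5,2.5,-118],0],
    [[-3.5,2.5,-118],0],
  ],
  grip=1,
)

```text
clock: 25.6
position: [623.8, 77.4, 28.3]
ee_rot: [0.761, -0.648, 0.001, 0.004]
contact_force: [0.0, 0.3, 0.1]
gripper_width: 0.0
```

```bash
python3 - <<'E'
exec(open('st.py').read())
print(w2bed(s['position']).round(1),[ (bed2w((x,-77,12))-s['position']).round(1) for x in(-215,-205,-145,-137)])
E
```

```text
25.6 [623.8  77.4  28.3] yaw 189.2 q1,q6 [ 21.9 -13. ] F [0.  0.3 0.1] T [0.02 0.01 0.03] 0.0
[-223.6  -77.    12. ] [array([-1.4,  8.4,  1.2]), array([-3. , 18.2,  2.6]), array([-12.5,  76.9,  11. ]), array([-13.7,  84.7,  12.1])]
```

Emit:
drive_tool(
  increments=[
    [[-1.5,9,1.3],0],
    [[-3,18,2.6],0],
    [[-4.5,27,3.9],0],
    [[-6,36,5.2],0],
    [[-7,44,6.3],0],
    [[-8.5,52,7.4],0],
    [[-10,60,8.6],0],
    [[-11,68,9.7],0],
    [[-12.5,76,10.9],0],
    [[-12.5,77,11],0],
    [[-12.5,77,11],0],
  ],
)

```text
clock: 26.7
position: [611.5, 154.9, 40.0]
ee_rot: [0.761, -0.648, 0.001, 0.003]
contact_force: [1.5, -2.3, 1.9]
gripper_width: -0.2
```

```bash
python3 - <<'E'
exec(open('st.py').read())
print(w2bed(s['position']).round(1)); d=get('wrist');save(d,'w9.png');onbed(world(d),d['img'])
E
```

```text
26.7 [611.5 154.9  40. ] yaw 189.2 q1,q6 [ 29. -20.] F [ 1.5 -2.3  1.9] T [-0.59 -0.1  -0.05] -0.2
[-144.2  -77.2   12.6]
bed [326. 268.] 1623 rgb [43. 42. 39.] z [28.3 36.6 43.7] [-152.2  -77.8] [ 7.7 27.2] 0.4 x -156.0 -148.3
bed [326. 353.] 380 rgb [114.  73.  56.] z [33.7 34.4 35.1] [-114.6  -77.3] [ 6.1 15. ] 85.2 x -122.3 -107.3
```

View pics/w9.png

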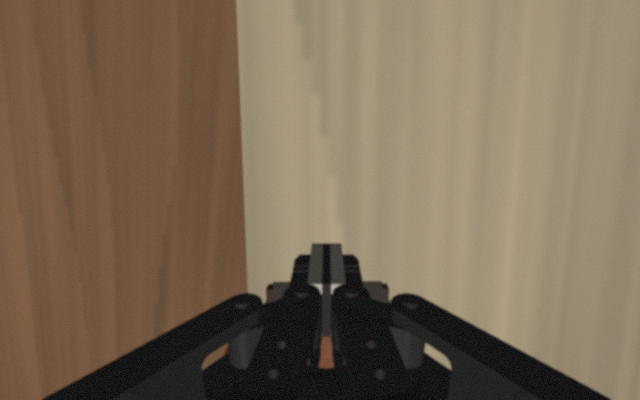

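The push is going straight. About 10 mm remains, so I'll step slowly and watch the force.

Emit:
drive_tool(
  increments=[
    [[-0.6,4,0.6],0],
    [[-1.2,7.5,1.1],0],
    [[-1.2,7.5,1.1],0],
  ],
)

```text
clock: 27.05
position: [610.1, 162.6, 40.8]
ee_rot: [0.761, -0.648, 0.001, 0.003]
contact_force: [0.0, -2.7, 2.1]
gripper_width: -0.2
```

Emit:
drive_tool(
  increments=[
    [[-0.3,2,0.3],0],
    [[-0.3,2,0.3],0],
  ],
)

```text
clock: 27.25
position: [609.7, 164.7, 41.0]
ee_rot: [0.761, -0.648, 0.001, 0.003]
contact_force: [-0.0, -4.3, 2.4]
gripper_width: 0.1
```

Emit:
drive_tool(
  increments=[
    [[-0.3,2,0.3],0],
    [[-0.3,2,0.3],0],
  ],
)

```text
clock: 27.45
position: [609.4, 166.5, 41.3]
ee_rot: [0.761, -0.648, 0.001, 0.003]
contact_force: [-0.6, -3.8, 3.0]
gripper_width: 0.3
```

```bash
python3 - <<'E'
exec(open('st.py').read())
print(w2bed(s['position']).round(1)); d=get('top');w=world(d);onbed(w,d['img'])
E
```

```text
27.45 [609.4 166.5  41.3] yaw 189.2 q1,q6 [ 30. -21.] F [-0.6 -3.8  3. ] T [-1.12 -0.13  0.02] 0.3
[-132.4  -77.    12.2]
```

Emit:
drive_tool(
  increments=[
    [[-0.3,2,0.3],0],
    [[-0.3,2,0.3],0],
  ],
)

```text
clock: 27.7
position: [609.1, 167.2, 41.5]
ee_rot: [0.761, -0.648, 0.001, 0.004]
contact_force: [2.4, -7.5, 2.3]
gripper_width: -0.1
```

Emit:
drive_tool(
  increments=[
    [[-0.3,2,0.3],0],
    [[-0.3,2,0.3],0],
  ],
)

```text
clock: 27.9
position: [609.1, 167.2, 41.5]
ee_rot: [0.761, -0.649, 0.002, 0.005]
contact_force: [3.1, -10.0, 0.8]
gripper_width: -0.1
```

Emit:
drive_tool(
  increments=[
    [[-0.3,2,0.3],0],
    [[-0.3,2,0.3],0],
  ],
)

```text
clock: 28.1
position: [609.1, 167.2, 41.5]
ee_rot: [0.761, -0.649, 0.002, 0.006]
contact_force: [3.9, -10.7, 0.3]
gripper_width: -0.2
```

Stopped against the stop: force is 10.7 N and the TCP doesn't move any more. I'll back off, look, then go for mould B.

Emit:
drive_tool(
  increments=[
    [[3,-20,-1],0],
    [[5,-40,10],0],
    [[5,-50,50],0],
    [[0,-80,90],7],
    [[-10,-115,120],14],
    [[-20,-150,130],21],
    [[-30,-190,130],28],
    [[-45,-230,130],35],
    [[-60,-270,130],42],
    [[-75,-310,130],49],
    [[-90,-350,130],56],
    [[-105,-390,130],63],
  ],
  grip=-1,
)

```text
clock: 29.3
position: [504.0, -223.3, 171.4]
ee_rot: [0.988, -0.153, 0.006, 0.004]
contact_force: [0.2, 0.3, -0.0]
gripper_width: 85.4
```

Emit:
drive_tool(
  increments=[
    [[-4,-20,-20],6],
    [[-9,-42,-50],10],
    [[-9,-42,-75],10],
    [[-9,-42,-80],10],
    [[-9,-42,-80],10],
  ],
)

```text
clock: 29.8
position: [495.2, -264.7, 90.7]
ee_rot: [0.998, -0.066, 0.006, 0.003]
contact_force: [0.3, -0.3, 1.1]
gripper_width: 85.4
```

```bash
python3 - <<'E'
exec(open('st.py').read())
d=get('wrist');moulds(world(d),d['img']);t=get('top');w=world(t);onbed(w,t['img']);moulds(w,t['img']);save(t,'top4.png',(200,140,440,290),3)
E
```

```text
29.8 [ 495.2 -264.7   90.7] yaw 262.4 q1,q6 [-11.5  93.7] F [ 0.3 -0.3  1.1] T [-0.    0.05 -0.02] 85.4
[141.  27.] 4858 rgb [64. 45. 35.] z 34.1 [ 618.4 -186.7] [  6.9 172.9] 2.2
[535. 193.] 18014 rgb [157. 142. 138.] z 34.1 [ 488.6 -397.4] [ 57.6 120.1] 80.8
[324. 211.] 16241 rgb [159. 142. 139.] z 34.2 [ 494.9 -265.5] [ 56.3 120. ] 81.7
bed [256. 180.] 275 rgb [126. 110. 100.] z [30.4 34.9 38.8] [-85.3 -79.5] [67.2 56.5] 0.2 x -118.9 -51.7
[ 21. 173.] 403 rgb [75. 56. 37.] z 36.0 [ 648.7 1109.8] [ 33.  309.2] 89.5
[369. 154.] 194 rgb [81. 60. 45.] z 34.6 [ 685.6 -195.6] [ 89.1 238.5] 1.9
[269. 205.] 1589 rgb [158. 140. 109.] z 31.5 [533.4 168.1] [238.8 139.4] 5.9
[419. 212.] 453 rgb [125. 107. 101.] z 34.8 [ 491.8 -394.9] [ 56.3 120.5] 80.6
[383. 216.] 285 rgb [124. 107. 100.] z 34.9 [ 474.5 -260. ] [55.5 72.6] 80.9
[ 32. 252.] 282 rgb [63. 28.  9.] z 34.5 [ 353.9 1018.9] [ 15.6 245.2] 89.3
[389. 256.] 405 rgb [130. 105.  77.] z 30.9 [ 324.4 -274.7] [89.1 59.9] 1.7
[428. 277.] 542 rgb [117.  66.  93.] z 34.4 [ 247.2 -414.5] [119.7  57.7] 1.8
[  2. 306.] 169 rgb [65. 45. 28.] z 32.0 [ 150.5 1099.9] [ 11.2 149.9] 89.8
```

View pics/top4.png

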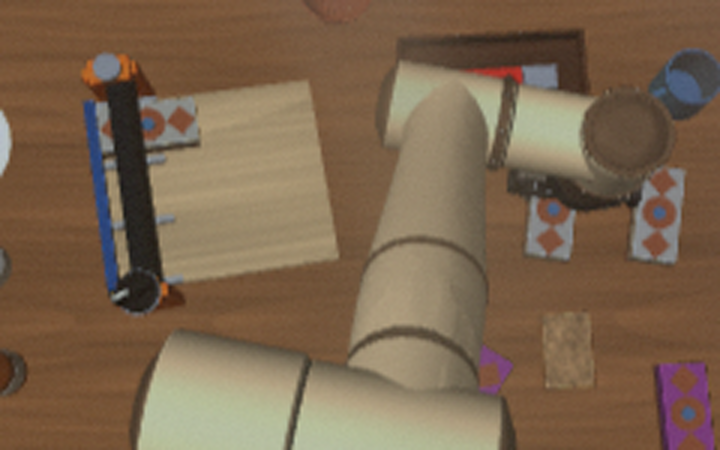

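Mould A is home: the tail is at bed x≈-119 and it is square to 0.2°. I'll grasp B at (495,-265.5).

Emit:
drive_tool(
  increments=[
    [[-0.5,-0.8,-30],-0.7],
    [[-0.5,-0.8,-58],-0.7],
    [[-0.5,-0.8,-76],-0.7],
    [[-1,-0.8,-86],-0.7],
    [[-1,-0.8,-86],-0.7],
    [[-1,-0.8,-86],-0.7],
  ],
)

```text
clock: 30.5
position: [496.7, -265.7, 7.8]
ee_rot: [0.997, -0.071, 0.009, 0.004]
contact_force: [0.9, -0.1, 0.2]
gripper_width: 85.4
```

Emit:
drive_tool(
  increments=[
    [[0,0,0],0],
    [[0,0,0],0],
    [[0,0,0],0],
    [[0,0,0],0],
    [[0,0,0],0],
    [[0,0,0],0],
  ],
  grip=1,
)

```text
clock: 31.1
position: [498.0, -265.8, 9.6]
ee_rot: [0.997, -0.071, 0.01, 0.004]
contact_force: [-1.1, 2.8, 5.8]
gripper_width: 55.2
```

Emit:
drive_tool(
  increments=[
    [[0,0,15],0],
    [[0,0,45],0],
    [[0,0,85],0],
    [[0,0,110],0],
    [[0,0,110],0],
    [[0,0,110],0],
  ],
)

```text
clock: 31.7
position: [497.1, -265.4, 119.0]
ee_rot: [0.997, -0.071, 0.01, 0.003]
contact_force: [0.4, 0.1, -4.3]
gripper_width: 54.8
```

```bash
python3 - <<'E'
exec(open('st.py').read())
print((bed2w((-145,0,0))-s['position']).round(1))
E
```

```text
31.7 [ 497.1 -265.4  119. ] yaw 261.8 q1,q6 [-11.5  93.1] F [ 0.4  0.1 -4.3] T [0.05 0.15 0.04] 54.8
[ 37.9 409.  -91.6]
```

Emit:
drive_tool(
  increments=[
    [[2,15,0],-6],
    [[5,50,0],-13],
    [[8,90,0],-20],
    [[12,130,0],-27],
    [[16,170,0],-34],
    [[20,210,0],-41],
    [[24,250,0],-48],
    [[28,290,0],-55],
    [[32,330,0],-62],
    [[35,370,0],-68],
    [[37,395,0],-72.6],
    [[38,409,-5],-72.6],
  ],
)

```text
clock: 32.9
position: [534.5, 145.3, 112.1]
ee_rot: [0.762, -0.647, 0.006, 0.01]
contact_force: [-0.2, -0.1, -2.0]
gripper_width: 54.5
```

Emit:
drive_tool(
  increments=[
    [[0,0,-15],0],
    [[0,0,-35],0],
    [[0,0,-50],0],
    [[0,0,-50],0],
    [[0,0,-50],0],
  ],
)

```text
clock: 33.4
position: [533.9, 144.4, 61.0]
ee_rot: [0.762, -0.647, 0.005, 0.011]
contact_force: [-1.0, 0.8, -2.2]
gripper_width: 54.5
```

```bash
python3 - <<'E'
exec(open('st.py').read())
print((bed2w((-145,0,0))-s['position']).round(1))
E
```

```text
33.4 [533.9 144.4  61. ] yaw 189.4 q1,q6 [ 32.5 -24.1] F [-1.   0.8 -2.2] T [ 0.08 -0.05 -0.04] 54.5
[  1.2  -0.9 -33.6]
```

Emit:
drive_tool(
  increments=[
    [[1.2,-0.9,-7],-0.2],
    [[1.2,-0.9,-14],-0.2],
    [[1.2,-0.9,-18],-0.2],
    [[1.2,-0.9,-22],-0.2],
    [[1.2,-0.9,-22],-0.2],
  ],
)

```text
clock: 33.9
position: [535.7, 141.5, 40.7]
ee_rot: [0.761, -0.648, 0.006, 0.012]
contact_force: [-0.3, -9.6, 7.7]
gripper_width: 54.7
```

Emit:
drive_tool(
  increments=[
    [[0,0,0],0],
    [[0,0,0],0],
    [[0,0,0],0],
    [[0,0,0],0],
    [[0,0,0],0],
  ],
  grip=-1,
)

```text
clock: 34.4
position: [535.6, 141.8, 40.6]
ee_rot: [0.761, -0.648, 0.006, 0.012]
contact_force: [-0.8, -0.1, 0.2]
gripper_width: 85.4
```

Emit:
drive_tool(
  increments=[
    [[0,0,15],0],
    [[0,0,45],0],
    [[5,-30,75],0],
    [[10,-60,95],0],
    [[13,-82,105],0],
    [[13,-82,105],0],
  ],
)

```text
clock: 35.0
position: [549.6, 58.3, 147.4]
ee_rot: [0.761, -0.649, 0.007, 0.01]
contact_force: [0.9, 1.1, 0.2]
gripper_width: 85.3
```

```bash
python3 - <<'E'
exec(open('st.py').read())
d=get('wrist');onbed(world(d),d['img'])
print((bed2w((-226,0,12))-s['position']).round(1))
E
```

```text
35.0 [549.6  58.3 147.4] yaw 189.0 q1,q6 [ 23.6 -15.4] F [0.9 1.1 0.2] T [ 0.05 -0.06 -0.02] 85.3
bed [327. 300.] 9363 rgb [139. 123. 117.] z [33.1 34.2 35.2] [-149.9   -0.6] [ 56.1 106.9] 89.8 x -203.4 -96.5
bed [241. 354.] 1977 rgb [127. 112. 103.] z [30.2 34.  35. ] [-103.3  -71. ] [35.  44.8] 0.4 x -120.8 -85.7
[  -1.5    4.5 -119.4]
```

Emit:
drive_tool(
  increments=[
    [[-1,4.5,-20],0.2],
    [[-1,4.5,-50],0.2],
    [[-1,4.5,-80],0.2],
    [[-1,4.5,-100],0.2],
    [[-1,4.5,-112],0.2],
    [[-1,4.5,-119],0.2],
    [[-1,4.5,-119],0.2],
    [[-1,4.5,-119],0.2],
  ],
  grip=1,
)

```text
clock: 35.85
position: [548.6, 64.1, 27.8]
ee_rot: [0.762, -0.647, 0.007, 0.011]
contact_force: [-0.6, -0.1, -0.5]
gripper_width: 0.4
```

```bash
python3 - <<'E'
exec(open('st.py').read())
print(w2bed(s['position']).round(1),[ (bed2w((x,-.6,12))-s['position']).round(1) for x in(-215,-145,-134)])
E
```

```text
35.85 [548.6  64.1  27.8] yaw 189.3 q1,q6 [ 24.2 -16.4] F [-0.6 -0.1 -0.5] T [0.06 0.01 0.05] 0.4
[-224.8   -0.6   11.7] [array([-1.6,  9.5,  1.7]), array([-12.6,  78. ,  11.5]), array([-14.4,  88.7,  13. ])]
```

Emit:
drive_tool(
  increments=[
    [[-1.5,9,1.5],0],
    [[-3,18,2.8],0],
    [[-4.5,27,4],0],
    [[-6,36,5.4],0],
    [[-7,44,6.5],0],
    [[-8.5,52,7.7],0],
    [[-10,60,8.9],0],
    [[-11,68,10],0],
    [[-12.5,78,11.4],0],
    [[-13.5,84,12.3],0],
    [[-14.1,87,12.7],0],
    [[-14.1,87,12.7],0],
  ],
)

```text
clock: 37.05
position: [534.5, 151.6, 41.3]
ee_rot: [0.762, -0.647, 0.007, 0.01]
contact_force: [-0.2, -4.2, 3.6]
gripper_width: 0.1
```

Emit:
drive_tool(
  increments=[
    [[-0.3,2,0.3],0],
    [[-0.3,2,0.3],0],
  ],
)

```text
clock: 37.25
position: [533.9, 154.0, 41.6]
ee_rot: [0.762, -0.647, 0.007, 0.01]
contact_force: [-0.8, -2.5, 2.0]
gripper_width: -0.3
```

Emit:
drive_tool(
  increments=[
    [[-0.3,2,0.3],0],
    [[-0.3,2,0.3],0],
  ],
)

```text
clock: 37.45
position: [532.7, 154.2, 41.7]
ee_rot: [0.762, -0.647, 0.007, 0.013]
contact_force: [1.1, -9.0, 3.4]
gripper_width: 0.2
```

Emit:
drive_tool(
  increments=[
    [[-0.3,2,0.3],0],
    [[-0.3,2,0.3],0],
  ],
)

```text
clock: 37.65
position: [532.2, 154.1, 41.7]
ee_rot: [0.762, -0.647, 0.007, 0.014]
contact_force: [4.3, -12.2, 1.8]
gripper_width: 0.1
```

B is against the stop, with force at 12 N and the TCP stationary. Going for C.

Emit:
drive_tool(
  increments=[
    [[3,-20,-1],0],
    [[5,-40,10],0],
    [[5,-55,50],0],
    [[0,-90,90],7],
    [[-5,-130,120],14],
    [[-8,-178,130],21],
    [[-12,-226,130],28],
    [[-16,-274,130],35],
    [[-20,-322,130],42],
    [[-25,-370,130],49],
    [[-30,-418,130],56],
    [[-35,-466,130],63],
  ],
  grip=-1,
)

```text
clock: 38.85
position: [497.6, -313.0, 171.6]
ee_rot: [0.988, -0.151, 0.015, 0.008]
contact_force: [1.1, 0.7, -0.1]
gripper_width: 85.4
```

Emit:
drive_tool(
  increments=[
    [[-4,-40,-15],6],
    [[-8,-75,-40],8.5],
    [[-8,-85,-70],8.5],
    [[-8,-85,-80],8.5],
    [[-8,-85,-80],8.5],
  ],
)

```text
clock: 39.35
position: [489.0, -396.9, 89.5]
ee_rot: [0.997, -0.077, 0.013, 0.006]
contact_force: [-0.3, 0.6, -0.3]
gripper_width: 85.1
```

```bash
python3 - <<'E'
exec(open('st.py').read())
d=get('wrist');moulds(world(d),d['img']);t=get('top');w=world(t);onbed(w,t['img']);
E
```

```text
39.35 [ 489.  -396.9   89.5] yaw 261.2 q1,q6 [-24.3 105.4] F [-0.3  0.6 -0.3] T [0.1  0.07 0.02] 85.1
[71. 23.] 2737 rgb [61. 43. 33.] z 33.9 [ 622.4 -279.3] [ 7.  80.6] 2.5
[323. 213.] 16415 rgb [157. 141. 138.] z 34.2 [ 488.4 -397.3] [ 56.2 120.7] 80.5
bed [256. 180.] 277 rgb [126. 110. 100.] z [31.1 34.8 38.3] [-85.2 -79.6] [67.  57.3] 0.2 x -118.6 -51.5
bed [259. 201.] 288 rgb [126. 110. 100.] z [31.1 34.6 38.1] [-85.1  -1.9] [67.4 57.5] 1.0 x -118.7 -51.4
```

Both A and B are home, with tails at about -118.6 and angles under 1°. I'll grasp C at (488.4,-397.3).

Emit:
drive_tool(
  increments=[
    [[-1,-0.4,-30],-0.7],
    [[-1.5,-0.4,-58],-0.7],
    [[-2,-0.4,-76],-0.7],
    [[-2.5,-0.4,-86],-0.7],
    [[-2.5,-0.4,-88],-0.7],
    [[-2.5,-0.4,-88],-0.7],
  ],
)

```text
clock: 40.05
position: [489.5, -397.8, 6.1]
ee_rot: [0.996, -0.082, 0.017, 0.008]
contact_force: [-0.1, 0.1, -0.3]
gripper_width: 85.0
```

Emit:
drive_tool(
  increments=[
    [[0,0,0],0],
    [[0,0,0],0],
    [[0,0,0],0],
    [[0,0,0],0],
    [[0,0,0],0],
    [[0,0,0],0],
  ],
  grip=1,
)

```text
clock: 40.65
position: [490.8, -398.2, 7.9]
ee_rot: [0.996, -0.081, 0.019, 0.008]
contact_force: [0.6, 2.6, 5.4]
gripper_width: 54.8
```

Emit:
drive_tool(
  increments=[
    [[0,0,15],0],
    [[0,0,45],0],
    [[0,0,85],0],
    [[0,0,110],0],
    [[0,0,110],0],
    [[0,0,110],0],
  ],
)

```text
clock: 41.25
position: [490.1, -397.7, 117.5]
ee_rot: [0.996, -0.082, 0.018, 0.008]
contact_force: [-0.5, -0.1, -3.9]
gripper_width: 54.8
```

```bash
python3 - <<'E'
exec(open('st.py').read())
print((bed2w((-145,76,0))-s['position']).round(1))
E
```

```text
41.25 [ 490.1 -397.7  117.5] yaw 260.6 q1,q6 [-24.3 104.8] F [-0.5 -0.1 -3.9] T [0.03 0.18 0.05] 54.8
[-30.1 529.1 -90. ]
```

Emit:
drive_tool(
  increments=[
    [[-1,20,0],-6],
    [[-3,65,0],-12],
    [[-6,112,0],-18],
    [[-9,160,0],-24],
    [[-12,208,0],-30],
    [[-15,256,0],-36],
    [[-18,304,0],-42],
    [[-20,352,0],-48],
    [[-23,400,0],-54],
    [[-26,448,0],-60],
    [[-28,492,0],-66],
    [[-30,520,0],-71.4],
  ],
)

```text
clock: 42.45
position: [458.7, 124.4, 115.7]
ee_rot: [0.761, -0.649, 0.01, 0.019]
contact_force: [0.8, 0.1, -2.6]
gripper_width: 54.9
```

Emit:
drive_tool(
  increments=[
    [[0,7,-15],0],
    [[0,7,-35],0],
    [[0,7,-53],0],
    [[0,7,-53],0],
    [[0,7,-53],0],
  ],
)

```text
clock: 42.95
position: [458.0, 130.8, 61.7]
ee_rot: [0.761, -0.649, 0.009, 0.02]
contact_force: [-0.1, 0.1, -2.9]
gripper_width: 55.0
```

```bash
python3 - <<'E'
exec(open('st.py').read())
print((bed2w((-145,76,0))-s['position']).round(1))
E
```

```text
42.95 [458.  130.8  61.7] yaw 189.1 q1,q6 [ 36.6 -29.4] F [-0.1  0.1 -2.9] T [ 0.14 -0.09 -0.02] 55.0
[  2.    0.6 -34.2]
```

Emit:
drive_tool(
  increments=[
    [[2,0.6,-7],0.1],
    [[2,0.6,-14],0.1],
    [[2,0.6,-18],0.1],
    [[2,0.6,-23],0.1],
    [[2,0.6,-23],0.1],
  ],
)

```text
clock: 43.45
position: [460.2, 129.9, 39.7]
ee_rot: [0.761, -0.648, 0.01, 0.021]
contact_force: [-0.6, -8.2, 8.8]
gripper_width: 54.7
```

Emit:
drive_tool(
  increments=[
    [[0,0,0],0],
    [[0,0,0],0],
    [[0,0,0],0],
    [[0,0,0],0],
    [[0,0,0],0],
  ],
  grip=-1,
)

```text
clock: 43.95
position: [460.2, 130.1, 39.6]
ee_rot: [0.761, -0.648, 0.01, 0.021]
contact_force: [-0.1, 0.1, 0.8]
gripper_width: 85.3
```

Emit:
drive_tool(
  increments=[
    [[0,0,15],0],
    [[0,0,45],0],
    [[5,-30,75],0],
    [[10,-60,95],0],
    [[13,-82,105],0],
    [[13,-82,105],0],
  ],
)

```text
clock: 44.55
position: [474.0, 46.8, 146.2]
ee_rot: [0.761, -0.649, 0.011, 0.019]
contact_force: [0.6, 0.0, 0.4]
gripper_width: 85.1
```

```bash
python3 - <<'E'
exec(open('st.py').read())
d=get('wrist');onbed(world(d),d['img'])
print((bed2w((-226,76,12))-s['position']).round(1))
E
```

```text
44.55 [474.   46.8 146.2] yaw 189.1 q1,q6 [ 26.6 -19.1] F [0.6 0.  0.4] T [ 0.14 -0.05  0.03] 85.1
bed [325. 300.] 9366 rgb [139. 124. 118.] z [33.2 34.2 35.2] [-151.9   75.7] [ 56.1 103.9] 89.7 x -203.9 -99.9
bed [241. 356.] 1783 rgb [126. 110. 102.] z [29.9 34.  35. ] [-105.1    6.7] [32.1 46.1] 0.4 x -121.1 -89.0
[  -0.9    3.8 -118.2]
```

Emit:
drive_tool(
  increments=[
    [[-1,4,-20],0.2],
    [[-1,4,-50],0.2],
    [[-1,4,-80],0.2],
    [[-1,4,-100],0.2],
    [[-1,4,-112],0.2],
    [[-1,4,-118],0.2],
    [[-1,4,-118],0.2],
    [[-1,4,-118],0.2],
  ],
  grip=1,
)

```text
clock: 45.4
position: [472.7, 52.0, 27.3]
ee_rot: [0.762, -0.647, 0.01, 0.02]
contact_force: [0.3, 0.5, 0.0]
gripper_width: -0.4
```

```bash
python3 - <<'E'
exec(open('st.py').read())
print(w2bed(s['position']).round(1),[ (bed2w((x,75.7,12))-s['position']).round(1) for x in(-215,-145,-134)])
E
```

```text
45.4 [472.7  52.   27.3] yaw 189.3 q1,q6 [ 27.2 -20.9] F [0.3 0.5 0. ] T [ 0.09 -0.04  0.03] -0.4
[-224.6   76.2   11.1] [array([-1. ,  9.3,  2.2]), array([-12.1,  77.8,  12. ]), array([-13.8,  88.5,  13.5])]
```

Emit:
drive_tool(
  increments=[
    [[-1.3,9,1.8],0],
    [[-2.7,18,3.1],0],
    [[-4.2,27,4.4],0],
    [[-5.6,36,5.8],0],
    [[-6.8,44,7],0],
    [[-8.1,52,8.2],0],
    [[-9.4,60,9.4],0],
    [[-10.6,68,10.5],0],
    [[-12.1,78,12],0],
    [[-13,84,12.8],0],
    [[-13.5,87,13.2],0],
    [[-13.5,87,13.2],0],
  ],
)

```text
clock: 46.6
position: [459.2, 139.6, 40.6]
ee_rot: [0.762, -0.647, 0.01, 0.02]
contact_force: [0.7, -2.0, 1.7]
gripper_width: -0.1
```

Emit:
drive_tool(
  increments=[
    [[-0.3,2,0.3],0],
    [[-0.3,2,0.3],0],
  ],
)

```text
clock: 46.8
position: [458.7, 141.3, 40.8]
ee_rot: [0.762, -0.647, 0.01, 0.02]
contact_force: [0.4, -3.6, 2.0]
gripper_width: 0.5
```

Emit:
drive_tool(
  increments=[
    [[-0.3,2,0.3],0],
    [[-0.3,2,0.3],0],
  ],
)

```text
clock: 47.0
position: [457.7, 141.5, 40.8]
ee_rot: [0.762, -0.647, 0.01, 0.022]
contact_force: [2.2, -9.3, 2.9]
gripper_width: -0.1
```

Emit:
drive_tool(
  increments=[
    [[-0.3,2,0.3],0],
    [[-0.3,2,0.3],0],
  ],
)

```text
clock: 47.2
position: [457.1, 141.3, 40.9]
ee_rot: [0.762, -0.647, 0.011, 0.024]
contact_force: [4.5, -11.8, 2.0]
gripper_width: 0.2
```

C is against the stop as well. I'll back away clear of the ramp and check everything.

Emit:
drive_tool(
  increments=[
    [[3,-20,-1],0],
    [[5,-40,10],0],
    [[5,-50,50],0],
    [[0,-70,100],0],
    [[0,-100,140],0],
    [[0,-140,160],0],
    [[0,-185,170],0],
    [[0,-230,170],0],
    [[0,-275,170],0],
    [[0,-320,170],0],
    [[0,-350,170],0],
    [[0,-350,170],0],
  ],
)

```text
clock: 48.4
position: [457.5, -210.9, 210.3]
ee_rot: [0.76, -0.649, 0.011, 0.023]
contact_force: [-0.7, 0.6, -0.3]
gripper_width: -0.3
```

```bash
python3 - <<'E'
exec(open('st.py').read())
t=get('top');w=world(t);img=t['img'];onbed(w,img);save(t,'top5.png',(160,130,480,290),2.5)
sc=get('scene');save(sc,'scene5.png');onbed(world(sc),sc['img'])
M=np.zeros(w.shape[:2],bool);M[215:260,230:270]=1;print('bar',rect(M,w,(168,190)))
M[:]=0;M[145:185,325:400]=1
print('scraper',rect(M&hsvm(img,lambda h,s,v:((h<8)|(h>170))&(s>150)&(v>120)),w,(-5,45)))
E
```

```text
48.4 [ 457.5 -210.9  210.3] yaw 189.0 q1,q6 [-4.5 11.8] F [-0.7  0.6 -0.3] T [ 0.12  0.01 -0.03] -0.3
bed [256. 180.] 279 rgb [129. 113. 103.] z [31.2 34.9 38.5] [-85.1 -79.6] [67.  57.1] 0.2 x -118.6 -51.5
bed [259. 201.] 289 rgb [129. 112. 102.] z [29.8 34.8 38.3] [-85.1  -2. ] [67.3 57.8] 0.3 x -118.7 -51.3
bed [262. 221.] 293 rgb [129. 113. 103.] z [30.9 34.7 38.4] [-85.3  73.5] [67.1 56.6] 0.4 x -118.8 -51.7
bed [363. 194.] 260 rgb [180. 163. 150.] z [28.7 32.9 36.3] [-75.9  -0.3] [58.  93.4] 89.9 x -122.6 -29.2
bed [380. 204.] 280 rgb [182. 165. 152.] z [29.5 32.7 36.1] [-75.8 -77.5] [88.1 59.6] 0.7 x -120.1 -31.9
bar (array([243.8, 235.6]), np.int32(70), array([387. , 227.3, 178.4]), array([388.3, 228.6]), array([15.1, 49. ]), 28.33)
scraper (array([359.8, 165.5]), np.int32(173), array([ 671.2, -179.7,   24.5]), array([ 672.5, -178.7]), array([ 24.7, 107. ]), 1.73)
```

View pics/top5.png

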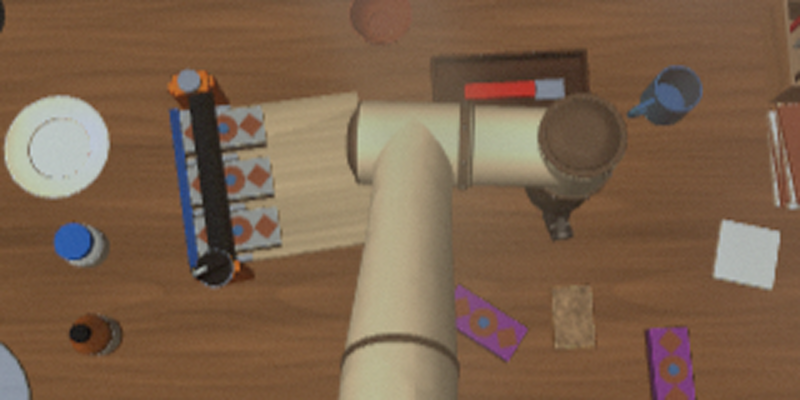

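The picture shows all three moulds in their lanes against the stop, tails level at crop (262–280, 125–230). The scraper is in the tray, the screw bar is unchanged, and the gripper is clear of everything. Handing in.

```bash
python3 -c "
from bench import arm
print(arm.job_done())"
```

```text
the job is handed in; nothing more can be done
None
```

I finished every step in order and handed the job in at about 48 s of the 210 s allowed. The hand-in reports no verdict, so the results below are my own checks.

- **Scraper:** it lies flat in the tray, with its handle top at z≈24 mm. That puts its underside on the tray floor, near the tray's middle.
- **Thumbscrew:** I turned it clockwise about 118°, until the torque jumped to about 3.5 N·m and it stopped moving. I then backed it off about 90° and let go. In the images the bar went from 149° to 120°. A coarser overhead view at the end read 118°, well within the 20° tolerance.
- **Moulds:** all three were there, and each was placed rosette up in its own lane and pushed until the force rose to 11–12 N with no more movement. At the end their tails were 118.6–118.8 mm from the stop (120 mm is fully home), and they were square to within 0.5°. One mould had been knocked a few centimetres aside before I picked it up, so I measured its position again first.
- **Other things:** I never touched the purple look-alikes or the other pottery. They look unmoved in the last picture, but I didn't measure them again.

**Disagreements between readings:**
- The overhead view put the mould tails about 2 mm nearer the stop than the wrist view (119 mm against 121 mm), which is within calibration and under the 6 mm limit.
- The tool had drifted about 3° off vertical by the end, with no visible effect.

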